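# Change the reagent cartridges in a clamped dock

### The arm

A 6-joint arm with a two-finger parallel gripper is mounted at the origin on a cart in front of the work surface, level with it; the furniture and walls round the work are solid. World frame = base frame: x ahead of the robot, y to its left, z up, the work surface at z = 0. Lengths are in m, angles in rad, forces in N, time in s.
With the tool pointing down it reaches from about 0.275 to 0.85 m from the base axis. Payload 5.2 kg.
Tool frame: the origin (TCP) lies on the centre line of the jaws, within the pads' length; the fingertips stand 14 mm ahead of it and the grasp point (between the pads) lies 5 mm behind it; z points along the fingers, x is the direction in which the jaws open and shut, and the axes are right-handed (so a half turn about z gives the same grasp; the last joint's range is limited). The gripper opens to 85 mm and grips with 20 to 120 N. Pads are 22 mm wide; open, the fingers measure 114 mm over their backs; the gripper's body (76 mm by 85 mm) begins 54 mm behind the grasp point. The pads swing forward as they close: fully open they stand 13 mm farther back than shut.
Start: joints at [-1.544, 0.259, 1.535, -0, 1.348, -0.203], TCP at [0.125, -0.536, 0.245] pointing down, gripper open.
Joint ranges: [-3.14, 3.14], [-0.91, 2.08], [0.19, 2.58], [-1.22, 4.36], [0.22, 2.71], [-3.12, 3.12]. Speed limits (rad/s): [2.57, 2.57, 3.14, 3.14, 3.14, 3.14].

### API

Orientations are given as a rotation vector (axis times angle).
In Python, from bench import ctrl, snapshot, get_calibration gives the robot as it stands.
- The arm moves only by the tool jog_arm, never from a script. Its argument "series" is a list of rows, each a list of 3 entries, a list of its own where there are three numbers: the shift along the tool's x, y, z in m, then the turn about the tool's z in rad, then the opening in per cent of the stroke, from 0 (shut) to 100 (fully open). A call has 1 to 8 rows; each row shifts and turns the commanded pose from where the row before left it, along the tool's axes as they then stand; what a row does not reach is not made up. A row lasts 1/8 s, in which the tool goes at most 62.5 mm and 10.7 degrees, less where a joint would pass 70% of its speed; a pose out of reach is approached as far as the arm can. A call is refused whole if a number of a shift passes 0.0625 or a number of a turn 0.188, either way. A call with a gripper value outside its range is refused whole. The fingers move at their own pace and stop on an object; "grip_force" is the grip in N (left out, the last holds). Time passes only in rows, so rows that do not move let the fingers close. It gives the time, the measured TCP pose, the force and the opening at its end, in the units of the state.
- ctrl.read_state(): the state, without advancing time (a new reading comes with each control period).
- snapshot(name): name is "side" or "top" or "wrist"; returns the picture (420x560x3 uint8, red, green, blue); there is no depth.
- get_calibration(name): a dict with "vfov" (degrees; the focal length in pixels is half the picture's height over the tangent of half this angle, whatever the lens; pixels are square), "cx", "cy" (the principal point, pixels), "k1" (the pictures are not rectified: a ray, as slopes to the right and down, at radius r is drawn at 1 + k1 r^2 times it, then the intrinsics apply), "position" and "attitude" of the camera in the world; the wrist camera has in their place "hand_eye" (4x4, takes a point from camera to tool coordinates, whose origin is the TCP and whose axes are the tool frame's). Camera axes: x right, y up, looking along -z (the intrinsics and any distortion apply to the point x, -y, -z); pixel columns grow to the right and rows downward; lengths in m; the calibration is good to about 2 mm. A picture is of the moment at which its call begins: read the wrist's pose just before it. get_calibration takes no time and is no camera call.
- ctrl.sign_off(): hands the job in, once; it reports no verdict.
The state is a dict: "time": time; "qpos": joint angles; "qvel": joint speeds; "joint_torque": joint torques, N m; "tcp_pos": TCP position; "tool_rot": TCP orientation; "ft_force": force on the tool from outside, world axes, zero at the start; "ft_torque": the same for the moment, N m; "finger_gap": finger opening in m.
Only numpy, scipy, OpenCV 4.12 (cv2) and the standard library are available. Lean on these libraries where they do the work, as an engineer would, in place of code of your own. Each camera call takes 0.05 s, during which the arm holds its last target.

### The job

Turn the clamp knob on the dock to raise its gate, pull out the used cartridge (red fin) and lay it flat in the white tray. Slide every fresh cartridge (blue fin) into a bay of its own, any bay, until you feel it meet the hidden stop, and only when all are fully home turn the knob back to lock the gate down over them. Leave everything else as it stands.

Things in the scene. Friction and masses are not known exactly. Their poses are not given: they have to be found in the camera images.
- dock: White cartridge dock with grey roof, fixed, to the robot's right, mouth facing left (+y, give or take 6 degrees). 100 mm deep, 144 wide, roof top at 40 mm. Origin: centre of its footprint on the worktop; x runs into the bays, z up. Three bays 40 mm apart, 34 wide, 32 high, rounded at the mouth, the worktop as floor. An orange gate 5 mm thick crosses the mouth, 46 to 51 mm in front of the origin.
- stop_face (a point): Hidden stop inside the dock, one for all three bays: middle of its face, at worktop height, which the noses must meet. It cannot be seen; its depth differs each time, 15 to 25 mm behind the dock's origin (60 to 70 mm behind the bay mouths). x axis into the dock, y across the bays.
- clamp_knob (a joint): Clamp knob on the dock roof, rad: 0 locked (gate down), 1.45 the end of its travel (gate fully up). Turning it clockwise as seen from above increases it; it raises the gate and stays where it is left (about 0.1 Nm to turn).
- knob_grip (a point): Centre of the knob's grip on the dock roof, 63 mm above the worktop, 10 mm behind the dock's origin: a black upright bar 12 mm thick, 50 long, its top 75 mm above the worktop; a round foot 28 mm across below it fills 40 to 50 mm. y axis along the bar (parallel to the gate when locked); z up, the turning axis.
- gate (a joint): Height of the orange gate above its locked position, m: 0 down (lower edge 14 mm above the worktop, just over the cartridge necks, in front of the bodies), 0.020 up (lower edge 34 mm, bodies pass under it). Driven by the knob, 13.8 mm per rad. A cartridge body left beneath it blocks gate and knob.
- tray_floor (a point): White folded tray for used cartridges, 160 (x) by 135 (y) mm, fixed for the run; walls about 2 mm thick, 32 mm high at the sides, 50 at the back (+x), 17 to 31 at the front. This point: centre of its floor, 2 mm above the worktop.
- bay0 (a point): Bay 0 of the dock: middle of its mouth, on the worktop, 45 mm in front of the dock's origin; x axis into the bay, y across it.
- bay1 (a point): Bay 1 of the dock: middle of its mouth, on the worktop, 45 mm in front of the dock's origin; x axis into the bay, y across it.
- bay2 (a point): Bay 2 of the dock: middle of its mouth, on the worktop, 45 mm in front of the dock's origin; x axis into the bay, y across it.
- fresh_a_fin (a point): Fresh cartridge (may be absent): white with blue fin and blue label, 130 mm long, 30 wide, 0.10 to 0.18 kg. Along x from the rear: upright grip fin 12 thick, 28 wide, 70 high; flat neck 60 long, 20 wide, 12 high; body 58 long, 30 wide, 28 high. This point: centre of the fin, 35 mm up, 124 mm behind the nose; x toward the nose, z up.
- fresh_a_nose (a point): Nose end of fresh_a, at its underside; same axes. The last 9 mm of the nose are narrowed to 24 mm wide.
- fresh_b_fin (a point): Fresh cartridge (may be absent): white with blue fin and blue label, 130 mm long, 30 wide, 0.10 to 0.18 kg. Along x from the rear: upright grip fin 12 thick, 28 wide, 70 high; flat neck 60 long, 20 wide, 12 high; body 58 long, 30 wide, 28 high. This point: centre of the fin, 35 mm up, 124 mm behind the nose; x toward the nose, z up.
- fresh_b_nose (a point): Nose end of fresh_b, at its underside; same axes. The last 9 mm of the nose are narrowed to 24 mm wide.
- fresh_c_fin (a point): Fresh cartridge (may be absent): white with blue fin and blue label, 130 mm long, 30 wide, 0.10 to 0.18 kg. Along x from the rear: upright grip fin 12 thick, 28 wide, 70 high; flat neck 60 long, 20 wide, 12 high; body 58 long, 30 wide, 28 high. This point: centre of the fin, 35 mm up, 124 mm behind the nose; x toward the nose, z up.
- fresh_c_nose (a point): Nose end of fresh_c, at its underside; same axes. The last 9 mm of the nose are narrowed to 24 mm wide.
- spent_a_fin (a point): Used cartridge (one of the three is present, locked in a bay at the start): grey with red fin and black label, 130 mm long, 30 wide, 0.10 to 0.18 kg. Along x from the rear: upright grip fin 12 thick, 28 wide, 70 high; flat neck 60 long, 20 wide, 12 high; body 58 long, 30 wide, 28 high. This point: centre of the fin, 35 mm up, 124 mm behind the nose; x toward the nose, z up.
- spent_b_fin (a point): Used cartridge (one of the three is present, locked in a bay at the start): grey with red fin and black label, 130 mm long, 30 wide, 0.10 to 0.18 kg. Along x from the rear: upright grip fin 12 thick, 28 wide, 70 high; flat neck 60 long, 20 wide, 12 high; body 58 long, 30 wide, 28 high. This point: centre of the fin, 35 mm up, 124 mm behind the nose; x toward the nose, z up.
- spent_c_fin (a point): Used cartridge (one of the three is present, locked in a bay at the start): grey with red fin and black label, 130 mm long, 30 wide, 0.10 to 0.18 kg. Along x from the rear: upright grip fin 12 thick, 28 wide, 70 high; flat neck 60 long, 20 wide, 12 high; body 58 long, 30 wide, 28 high. This point: centre of the fin, 35 mm up, 124 mm behind the nose; x toward the nose, z up.
- tip_box_mid (a point): Bystander, loose: blue and white lidded tip box, 80 x 118 x 86 mm; this point is its centre. Not to be moved.
- purple_bottle_mid (a point): Bystander, loose: purple bottle with white cap, diameter 60, 145 mm tall; this point is its centre. Not to be moved.
- slide_box_mid (a point): Bystander, loose: flat dark green box, 86 x 165 x 34 mm; this point is its centre. Not to be moved.
- reader_puck_mid (a point): Bystander, loose: flat black rounded hand reader, 108 x 66 x 20 mm; this point is its centre. Not to be moved.

How it is judged:
By the outcome, as a careful person would: the job done as asked, in the order asked, and still so for the second after the job is handed in, with the robot touching nothing.
Of fresh_a, fresh_b, fresh_c only 2 to 3 are there at a start; the rules pass over those that are not, and their reading is None.
Of spent_a, spent_b, spent_c only 1 to 1 are there at a start; the rules pass over those that are not, and their reading is None.
At some moment in a run one of fresh_a, fresh_b, fresh_c may be knocked a few centimetres aside while the robot is not near it.
Once in a run the grip may slacken for a moment while it holds something.
It also fails if it takes over 210 s, if anything falls off the work surface, if the arm or the gripper's body presses on something with over 40 N, if the wrist force passes 120 N, or if a joint passes its speed limit or range.

## Working session

There is one attempt and no reset: what is moved stays moved. The work goes in short steps, Python scripts to look and compute and a tool call to move; the robot and the scene stay as the last step left them, time stands still between calls to the robot, and variables do not carry over. Pictures are saved under pics/ and viewed, and the job is handed in when it is done.

Besides the shell and the picture viewer there is one more tool, called as name([rows], argument=value, ...), one row to a line, values as JSON. jog_arm: Moves the arm, as the interface text tells. Its arguments: {"type":"object","properties":{"series":{"type":"array","items":{"type":"array"}},"grip_force":{"type":"number"}},"required":["series"]}

```bash
ls; mkdir -p pics; cat > h.py <<'E'
import numpy as np,cv2
from bench import ctrl,snapshot,get_calibration
from scipy.spatial.transform import Rotation as R
def save(name,fn):
    s=ctrl.read_state(); im=snapshot(name); cv2.imwrite('pics/'+fn+'.png',im[:,:,::-1]); return s,im
E
python3 - <<'E'
from h import *
for n in ['side','top','wrist']:
    print(n,get_calibration(n))
    s,im=save(n,n+'0')
print(ctrl.read_state())
E
```

```text
pics
side {'vfov': 52.537790837056626, 'cx': 280.30893456990685, 'cy': 213.34057907443778, 'k1': -0.04980205360171108, 'position': array([ 0.52397313, -1.10526632,  0.93896822]), 'attitude': array([0.90269277, 0.01611587, 0.01082362])}
top {'vfov': 57.19297065760613, 'cx': 281.88147025249, 'cy': 202.54264446407808, 'k1': -0.07766841309147292, 'position': array([ 0.23278116, -0.03649239,  1.41681503]), 'attitude': array([ 0.16602495, -0.15386473, -1.5334907 ])}
wrist {'vfov': 70.17376306509291, 'cx': 280.80960528929427, 'cy': 207.93861283996637, 'k1': -0.05047746016946891, 'hand_eye': array([[ 9.99999689e-01, -2.33014067e-04,  7.52807113e-04,
        -2.36705671e-04],
       [-2.45981861e-06, -9.56203359e-01, -2.92703153e-01,
        -7.48884644e-02],
       [ 7.88040642e-04,  2.92703060e-01, -9.56203063e-01,
        -1.29084545e-01],
       [ 0.00000000e+00,  0.00000000e+00,  0.00000000e+00,
         1.00000000e+00]])}
{'time': 0.15, 'qpos': array([-1.54383909e+00,  2.59218578e-01,  1.53581736e+00, -9.65868420e-06,
        1.34798359e+00, -2.02796392e-01]), 'qvel': array([-0.00034832, -0.00278997, -0.00268533,  0.00041204,  0.00031601,
       -0.00055711]), 'joint_torque': array([ 2.87399045e-03, -4.46386206e+01, -2.90820086e+01, -2.11481542e-04,
        8.07602832e-03, -8.43900096e-06]), 'tcp_pos': array([ 0.12526709, -0.53516338,  0.24464826]), 'tool_rot': array([-2.46058066e+00,  1.95148987e+00,  1.45041567e-03]), 'ft_force': array([ 0.49582984, -0.36599889, -0.17521736]), 'ft_torque': array([-0.01665251,  0.01699317, -0.01484513]), 'finger_gap': 0.08514803841082391}
```

View pics/top0.png

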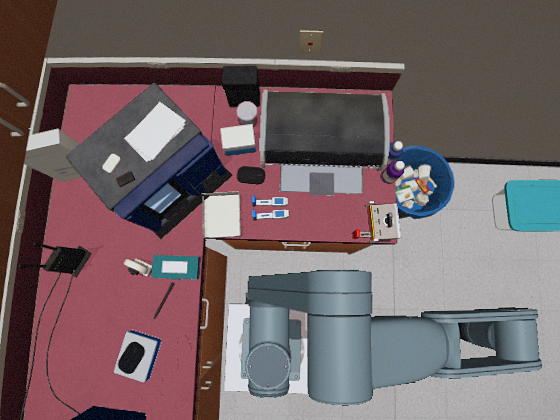

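View pics/side0.png

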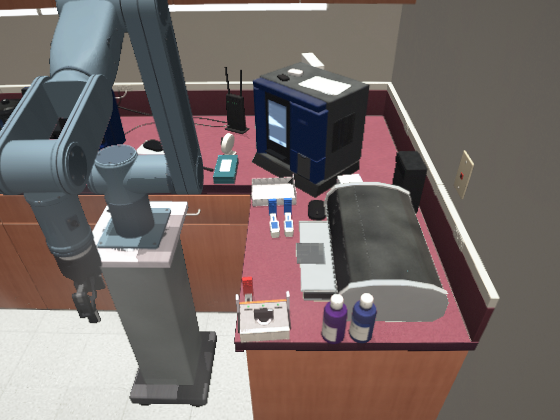

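View pics/wrist0.png

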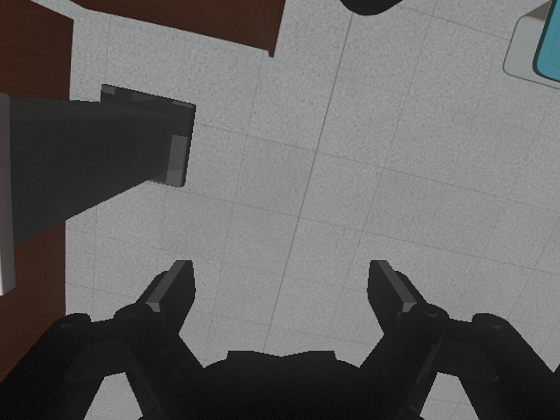

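```bash
cat >> h.py <<'E'
def campose(name,s=None):
    c=get_calibration(name)
    if name=='wrist':
        T=np.eye(4);T[:3,:3]=R.from_rotvec(s['tool_rot']).as_matrix();T[:3,3]=s['tcp_pos'];T=T@c['hand_eye'];return c,T[:3,:3],T[:3,3]
    return c,R.from_rotvec(c['attitude']).as_matrix(),np.array(c['position'])
def ray(name,uv,s=None):
    c,Rm,p=campose(name,s); f=210/np.tan(np.radians(c['vfov'])/2)
    K=np.array([[f,0,c['cx']],[0,f,c['cy']],[0,0,1]])
    q=cv2.undistortPoints(np.array(uv,float).reshape(-1,1,2),K,np.array([c['k1'],0,0,0])).reshape(-1,2)
    d=np.c_[q[:,0],-q[:,1],-np.ones(len(q))]@Rm.T
    return p,d
def onz(name,uv,z,s=None):
    p,d=ray(name,uv,s); return p+d*((z-p[2])/d[:,2])[:,None]
def proj(name,P,s=None):
    c,Rm,p=campose(name,s); f=210/np.tan(np.radians(c['vfov'])/2)
    q=(np.array(P,float).reshape(-1,3)-p)@Rm; x=q[:,0]/-q[:,2];y=-q[:,1]/-q[:,2]; k=1+c['k1']*(x*x+y*y)
    return np.c_[c['cx']+f*x*k,c['cy']+f*y*k]
def crop(im,x0,y0,x1,y1,k,fn):
    cv2.imwrite('pics/'+fn+'.png',cv2.resize(im[y0:y1,x0:x1,::-1],None,fx=k,fy=k,interpolation=cv2.INTER_CUBIC))
E
python3 - <<'E'
from h import *
im=cv2.imread('pics/top0.png')[:,:,::-1]; crop(im,200,170,410,250,3.8,'c1')
im=cv2.imread('pics/side0.png')[:,:,::-1]; crop(im,225,170,345,350,3.3,'c2')
print(onz('top',[[253,202],[288,202],[253,215],[288,215],[358,233],[384,222],[222,215]],0.02).round(3))
E
```

```text
[[ 0.521  0.086  0.02 ]
 [ 0.525 -0.044  0.02 ]
 [ 0.472  0.084  0.02 ]
 [ 0.476 -0.045  0.02 ]
 [ 0.417 -0.302  0.02 ]
 [ 0.461 -0.399  0.02 ]
 [ 0.469  0.198  0.02 ]]
```

View pics/c1.png

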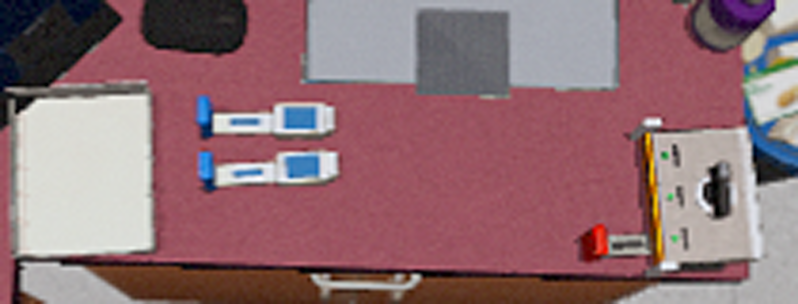

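View pics/c2.png

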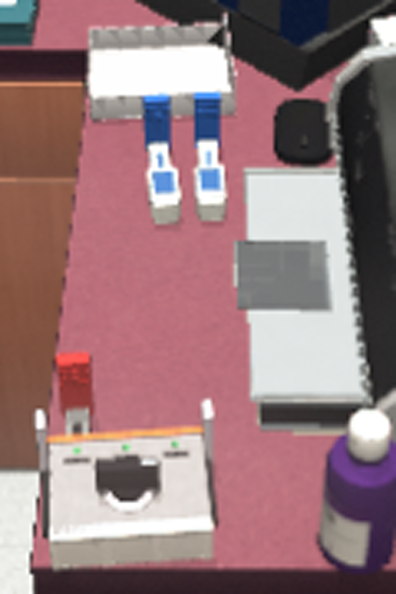

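jog_arm([
  [[-0.012,-0.058,0],0,100],
  [[-0.012,-0.058,0],0,100],
  [[-0.012,-0.058,0],0,100],
  [[-0.012,-0.058,0],0,100],
  [[-0.012,-0.058,0],0,100],
  [[-0.012,-0.058,0],0,100],
  [[-0.012,-0.058,0],0,100],
  [[0,0,0],0.11,100],
])

```text
time: 1.15
tcp_pos: [0.505, -0.3583, 0.2445]
tool_rot: [-2.353, 2.08, 0.001]
ft_force: [-0.7, 0.1, -0.3]
finger_gap: 0.0857
```

jog_arm([
  [[0,0,0],0.12,100],
  [[0,0,0],0,100],
])

```text
time: 1.4
tcp_pos: [0.5016, -0.3609, 0.2448]
tool_rot: [-2.223, 2.22, 0.001]
ft_force: [-0.8, 0.2, -0.1]
finger_gap: 0.0852
```

```bash
python3 - <<'E'
from h import *
s,im=save('wrist','w1'); print(s['time'],s['tcp_pos'],R.from_rotvec(s['tool_rot']).as_matrix().round(4),s['qpos'].round(3))
E
```

```text
1.4 [ 0.5015708  -0.36090061  0.24480159] [[ 1.3e-03 -1.0e+00 -7.0e-04]
 [-1.0e+00 -1.3e-03  7.0e-04]
 [-7.0e-04  7.0e-04 -1.0e+00]] [-0.804  0.382  1.362 -0.     1.399  0.765]
```

View pics/w1.png

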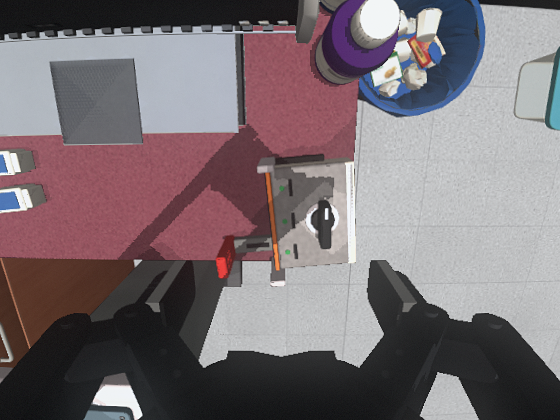

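```bash
python3 - <<'E'
from h import *
im=cv2.imread('pics/w1.png')[:,:,::-1]; crop(im,205,140,375,295,4.5,'c3')
E
```

```text
(no output)
```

View pics/c3.png

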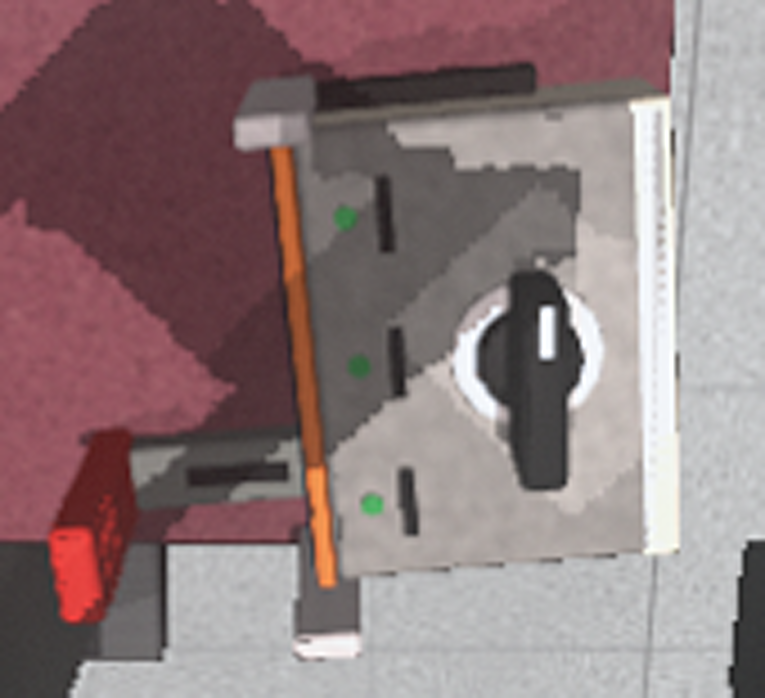

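```bash
cat > m1.py <<'E'
from h import *
s={'tcp_pos':np.array([ 0.5015708,-0.36090061,0.24480159]),'tool_rot':None}
s['tool_rot']=R.from_matrix([[1.3e-3,-1,-7e-4],[-1,-1.3e-3,7e-4],[-7e-4,7e-4,-1]]).as_rotvec()
c=lambda P:np.array(P,float)/4.5+[205,140]-0.4
def W(P,z): return onz('wrist',c(P),z,s)
print('dots',W([[345,216],[359,366],[372,503]],.04).round(4))
d=W([[345,216],[372,503]],.04);v=d[0]-d[1];print('across ang',np.degrees(np.arctan2(v[1],v[0])),np.hypot(*v[:2]))
r=W([[632,100],[645,553]],.04);v=r[0]-r[1];print('rear',r.round(4),np.degrees(np.arctan2(v[1],v[0])),np.hypot(*v[:2]))
k=W([[533,282],[543,480],[538,380]],.075);v=k[0]-k[1];print('bar',k.round(4),np.degrees(np.arctan2(v[1],v[0])),np.hypot(*v[:2]))
print('ring',W([[528,354]],.04).round(4))
for z in(.04,.05,.06): 
  g=W([[283,150],[328,585]],z);v=g[0]-g[1];print('gate',z,g.round(4),np.degrees(np.arctan2(v[1],v[0])),np.hypot(*v[:2]))
f=W([[72,530],[95,435],[130,435],[85,620],[60,540],[94,540],[101,615]],.07);print('fin',f.round(4))
E
python3 m1.py
```

```text
dots [[ 0.4983 -0.3607  0.04  ]
 [ 0.4579 -0.3645  0.04  ]
 [ 0.4184 -0.3682  0.04  ]]
across ang 5.347672650432992 0.08031169474936425
rear [[ 0.5281 -0.432   0.04  ]
 [ 0.4032 -0.4437  0.04  ]] 5.357756568835256 0.12540544467171394
bar [[ 0.491  -0.4042  0.075 ]
 [ 0.4411 -0.4088  0.075 ]
 [ 0.4669 -0.4064  0.075 ]] 5.269694049931385 0.05009930020623162
ring [[ 0.4613 -0.4088  0.04  ]]
gate 0.04 [[ 0.5153 -0.3452  0.04  ]
 [ 0.3933 -0.3562  0.04  ]] 5.173583350772181 0.12244172004644717
gate 0.05 [[ 0.5171 -0.3456  0.05  ]
 [ 0.3988 -0.3563  0.05  ]] 5.173583350772159 0.1187739780096161
gate 0.06 [[ 0.5189 -0.3461  0.06  ]
 [ 0.4043 -0.3565  0.06  ]] 5.173583350772187 0.1151062359727851
fin [[ 0.4249 -0.2926  0.07  ]
 [ 0.4505 -0.2998  0.07  ]
 [ 0.4506 -0.3084  0.07  ]
 [ 0.3995 -0.2944  0.07  ]
 [ 0.4221 -0.2895  0.07  ]
 [ 0.4222 -0.298   0.07  ]
 [ 0.4009 -0.2986  0.07  ]]
```

jog_arm([
  [[0.02,0.045,0.01],0,100],
  [[0.02,0.045,0.01],0,100],
  [[0,0,0],0,100],
  [[0,0,0],0,100],
])

```text
time: 1.95
tcp_pos: [0.4115, -0.4016, 0.2256]
tool_rot: [-2.221, 2.221, -0.001]
ft_force: [-0.2, -0.4, 1.2]
finger_gap: 0.0855
```

```bash
python3 - <<'E'
from h import *
import pickle
s,im=save('wrist','w2'); print(s['time'],s['tcp_pos']); pickle.dump(s,open('s2.pkl','wb')); 
E
```

```text
1.95 [ 0.41149328 -0.40156805  0.2256021 ]
```

View pics/w2.png

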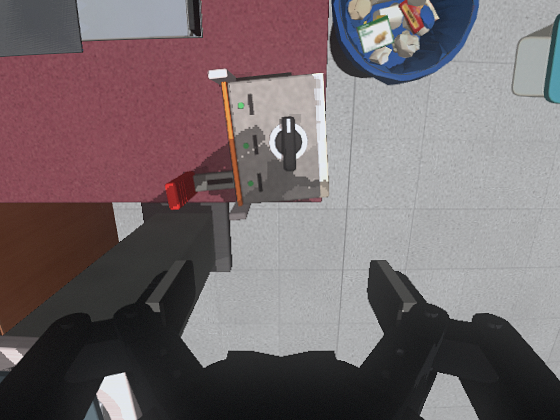

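```bash
python3 - <<'E'
from h import *
im=cv2.imread('pics/w2.png')[:,:,::-1]; crop(im,160,60,340,220,4.4,'c4')
E
```

```text
(no output)
```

View pics/c4.png

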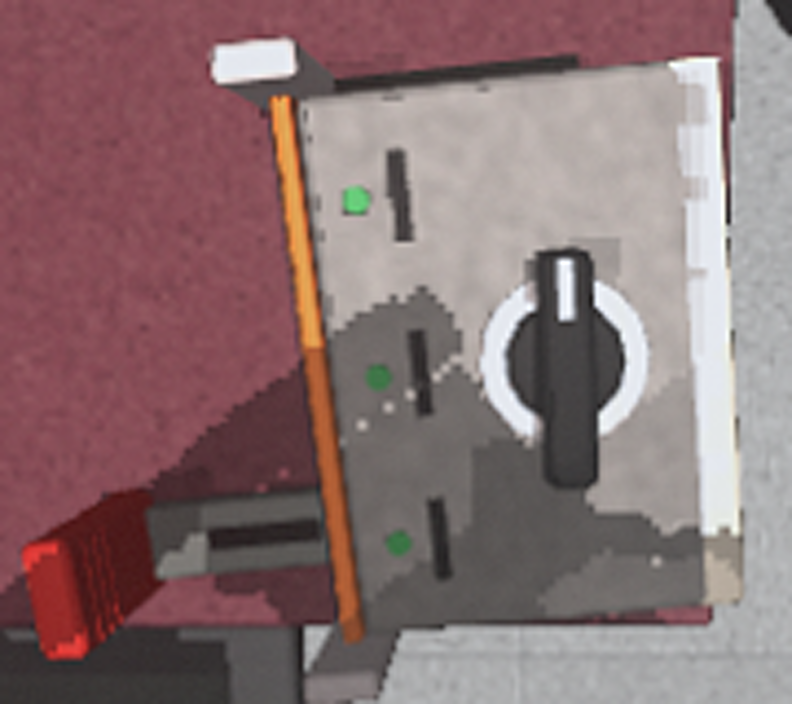

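```bash
cat >> h.py <<'E'
def tri(rays):
    A=np.zeros((3,3));b=np.zeros(3)
    for p,d in rays:
        d=d/np.linalg.norm(d);M=np.eye(3)-np.outer(d,d);A+=M;b+=M@p
    x=np.linalg.solve(A,b); return x,[float(np.linalg.norm(np.cross(x-p,d/np.linalg.norm(d)))) for p,d in rays]
E
cat > m2.py <<'E'
from h import *
import pickle
exec(open('m1.py').read().split("print('dots'")[0])
s1=s; s2=pickle.load(open('s2.pkl','rb'))
c1=c; c2=lambda P:np.array(P,float)/4.4+[160,60]-0.4
def W2(P,z): return onz('wrist',c2(P),z,s2)
d=W2([[356,200],[377,377],[399,543]],.04);print('dots',d.round(4))
v=d[0]-d[2];print(np.degrees(np.arctan2(v[1],v[0])),np.hypot(*v[:2]))
k=W2([[564,252],[571,485],[567,368]],.075);v=k[0]-k[1];print('bar',k.round(4),np.degrees(np.arctan2(v[1],v[0])),np.hypot(*v[:2]))
print('ring,foot',W2([[565,360]],.04).round(4),W2([[565,357]],.05).round(4))
print('gate',W2([[282,97],[352,638]],.05).round(4))
for n,a,b in [('fin tl',(60,540),(30,550)),('fin tr',(96,530),(65,543)),('fin br',(101,615),(83,648)),('postnear',(327,645),(345,688)),('postfar',(275,132),(253,62)),('gfar',(283,150),(282,97)),('gnear',(328,585),(352,638)),('barnear',(543,480),(571,485)),('barfar',(533,282),(564,252)),('dot1',(359,366),(377,377))]:
    p1,d1=ray('wrist',c1(a),s1);p2,d2=ray('wrist',c2(b),s2)
    x,e=tri([(p1,d1[0]),(p2,d2[0])]);print(n,x.round(4),np.round(e[0],4))
E
python3 m2.py
```

```text
dots [[ 0.4979 -0.3607  0.04  ]
 [ 0.4581 -0.3642  0.04  ]
 [ 0.4181 -0.3683  0.04  ]]
5.424106285309722 0.08020743775945136
bar [[ 0.4864 -0.4074  0.075 ]
 [ 0.4383 -0.4092  0.075 ]
 [ 0.463  -0.4081  0.075 ]] 2.1343409084990808 0.04808133955307568
ring,foot [[ 0.4619 -0.4085  0.04  ]] [[ 0.4634 -0.4083  0.05  ]]
gate [[ 0.5191 -0.3466  0.05  ]
 [ 0.3968 -0.3572  0.05  ]]
fin tl [ 0.424  -0.2903  0.0736] 0.0
fin tr [ 0.4256 -0.2985  0.0723] 0.0007
fin br [ 0.4    -0.2982  0.0685] 0.0001
postnear [ 0.388  -0.3565  0.0622] 0.0004
postfar [ 0.5242 -0.3443  0.0666] 0.0003
gfar [ 0.5183 -0.3466  0.0542] 0.0009
gnear [ 0.3947 -0.3562  0.0425] 0.0
barnear [ 0.4371 -0.4098  0.0666] 0.0004
barfar [ 0.4862 -0.4073  0.0575] 0.0005
dot1 [ 0.4582 -0.3644  0.0409] 0.0001
```

jog_arm([
  [[0.003,-0.025,0.03],0,50],
  [[0.003,-0.026,0.03],0,45],
  [[0,0,0.03],-0.093,45],
  [[0,0,0.01],0,45],
  [[0,0,0],0,45],
])

```text
time: 2.62
tcp_pos: [0.4629, -0.4068, 0.1252]
tool_rot: [-2.321, 2.117, 0.001]
ft_force: [0.2, 0.7, 1.0]
finger_gap: 0.0384
```

```bash
cat >> h.py <<'E'
def yaw(s): 
    m=R.from_rotvec(s['tool_rot']).as_matrix(); return np.arctan2(m[1,0],m[0,0])
def go(x,y,z,yw=None,s=None):
    s=s or ctrl.read_state(); a=yaw(s); d=np.array([x,y,z])-s['tcp_pos']; m=R.from_rotvec(s['tool_rot']).as_matrix()
    print('t',round(s['time'],2),'tcp',s['tcp_pos'].round(4),'yaw',round(a,4),'F',s['ft_force'].round(1),'gap',round(s['finger_gap'],4))
    print(' shift tool',(m.T@d).round(4),'turn',None if yw is None else round(a-yw,4))
E
python3 - <<'E'
from h import *
go(.4625,-.408,.067,-1.4774)
s,im=save('wrist','w3'); print(proj('wrist',[[.4625,-.408,.075]],s))
E
```

```text
t 2.62 tcp [ 0.4629 -0.4068  0.1252] yaw -1.4786 F [0.2 0.7 1. ] gap 0.0384
 shift tool [0.0012 0.0005 0.0582] turn -0.0012
[[283.31690122 238.11418421]]
```

View pics/w3.png

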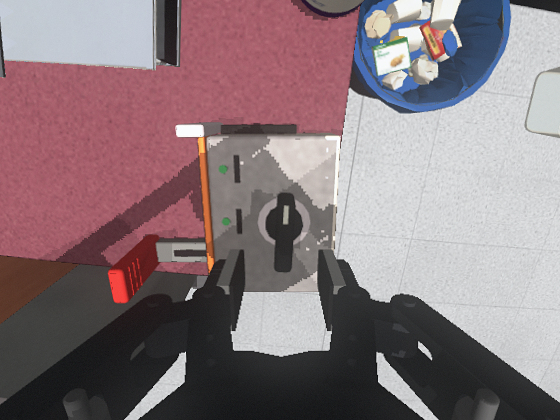

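jog_arm([
  [[0.001,0,0.029],0,45],
  [[0,0,0.029],0,45],
  [[0,0,0],0,45],
  [[0,0,0],0,0],
  [[0,0,0],0,0],
  [[0,0,0],0,0],
  [[0,0,0],0,0],
], grip_force=50)

```text
time: 3.55
tcp_pos: [0.4633, -0.4088, 0.0697]
tool_rot: [2.322, -2.116, 0.005]
ft_force: [-1.1, 2.2, 5.6]
finger_gap: 0.0111
```

jog_arm([
  [[0,0,-0.002],0,0],
  [[0,0,0],0.1,0],
  [[0,0,0],0.1,0],
  [[0,0,0],0.1,0],
  [[0,0,0],0,0],
])

```text
time: 4.18
tcp_pos: [0.4632, -0.4092, 0.0697]
tool_rot: [1.981, -2.439, 0.004]
ft_force: [1.7, -1.5, -3.3]
finger_gap: 0.0109
```

```bash
python3 - <<'E'
from h import *
go(.4625,-.408,.069); print(ctrl.read_state()['ft_torque'])
E
```

```text
t 4.17 tcp [ 0.4632 -0.4092  0.0697] yaw -1.7773 F [ 1.7 -1.5 -3.3] gap 0.0109
 shift tool [-0.001   0.0009  0.0007] turn None
[-0.49719987 -0.43993963 -0.10328444]
```

jog_arm([
  [[0,0,0],0.14,0],
  [[0,0,0],0.14,0],
  [[0,0,0],0.14,0],
  [[0,0,0],0.14,0],
  [[0,0,0],0.14,0],
  [[0,0,0],0.14,0],
  [[0,0,0],0.14,0],
  [[0,0,0],0.14,0],
])

```text
time: 5.18
tcp_pos: [0.4623, -0.41, 0.0697]
tool_rot: [0.379, -3.118, 0.005]
ft_force: [-0.4, -5.5, -4.0]
finger_gap: 0.0111
```

jog_arm([
  [[0,0,0],0.05,0],
  [[0,0,0],0.02,0],
  [[0,0,0],0,0],
  [[0,0,0],0,0],
])

```text
time: 5.68
tcp_pos: [0.4623, -0.4098, 0.0697]
tool_rot: [0.279, -3.129, 0.005]
ft_force: [-1.0, -5.2, -2.7]
finger_gap: 0.011
```

```bash
python3 - <<'E'
from h import *
go(.4625,-.408,.069); print(ctrl.read_state()['ft_torque'])
E
```

```text
t 5.67 tcp [ 0.4623 -0.4098  0.0697] yaw -2.9639 F [-1.  -5.2 -2.7] gap 0.011
 shift tool [-0.0006  0.0018  0.0007] turn None
[-0.88936417  0.17995283  0.82725564]
```

jog_arm([
  [[0,0,0],0,45],
  [[0,0,0],0,45],
  [[0,0,0],0,45],
  [[0,0,-0.04],0,45],
  [[0,0,-0.04],0,45],
  [[0,0,-0.04],-0.18,45],
  [[0,0,0],-0.18,60],
  [[0,0,0],-0.18,60],
])

```text
time: 6.68
tcp_pos: [0.4628, -0.4082, 0.1904]
tool_rot: [-1.107, 2.94, -0.002]
ft_force: [-0.0, -0.5, -0.3]
finger_gap: 0.0511
```

jog_arm([
  [[0,0,0],-0.18,60],
  [[0,0,0],-0.18,60],
  [[0,0,0],-0.18,60],
  [[0,0,0],-0.18,60],
  [[0,0,0],-0.18,60],
  [[0,0,0],-0.046,60],
  [[0,0,0],0,60],
])

```text
time: 7.55
tcp_pos: [0.4626, -0.408, 0.1894]
tool_rot: [-2.318, 2.121, 0.0]
ft_force: [-0.2, -0.9, 0.5]
finger_gap: 0.0511
```

```bash
python3 - <<'E'
from h import *
go(.412,-.294,.15,-1.4774)
s,im=save('wrist','w4')
E
```

```text
t 7.55 tcp [ 0.4626 -0.408   0.1894] yaw -1.4822 F [-0.2 -0.9  0.5] gap 0.0511
 shift tool [-0.118   0.0403  0.0394] turn -0.0048
```

View pics/w4.png

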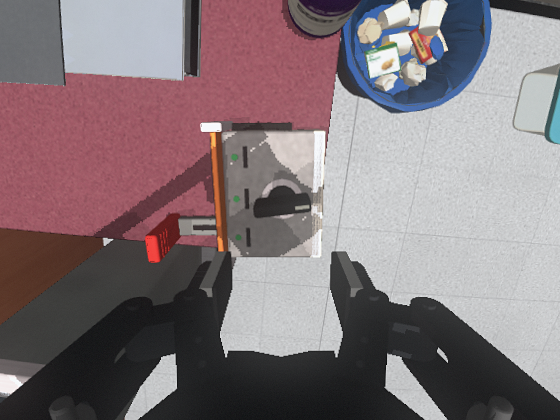

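jog_arm([
  [[-0.059,0.01,0],0,60],
  [[-0.059,0.01,0.01],0,60],
  [[0,0,0.01],0,60],
  [[0,0,0],0,60],
])

```text
time: 8.1
tcp_pos: [0.4324, -0.2926, 0.1692]
tool_rot: [2.318, -2.12, 0.0]
ft_force: [-0.0, 0.4, -0.8]
finger_gap: 0.0515
```

```bash
python3 - <<'E'
from h import *
go(.412,-.294,.15,-1.4774)
s,im=save('wrist','w5'); crop(im,180,150,400,300,3.5,'c5')
np.save('s5.npy',np.r_[s['tcp_pos'],s['tool_rot']])
E
```

```text
t 8.1 tcp [ 0.4324 -0.2926  0.1692] yaw -1.4819 F [-0.   0.4 -0.8] gap 0.0515
 shift tool [-0.0004  0.0204  0.0192] turn -0.0045
```

View pics/w5.png

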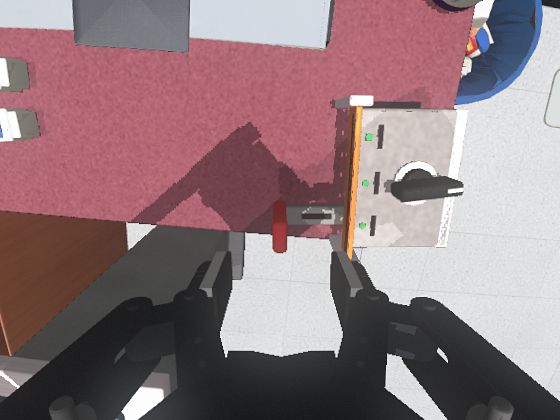

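View pics/c5.png

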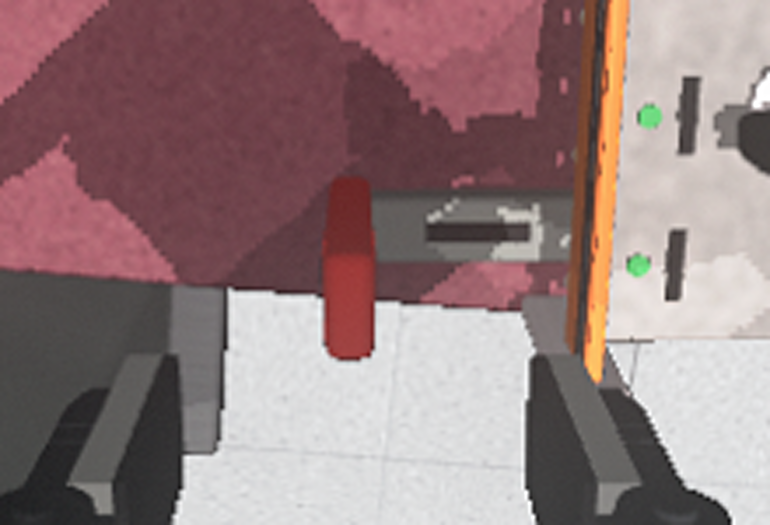

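```bash
python3 - <<'E'
from h import *
a=np.load('s5.npy'); s={'tcp_pos':a[:3],'tool_rot':a[3:]}
P=np.array([[350,305],[325,252],[374,252],[325,350],[374,350]])/3.5+[180,150]-.4
w=onz('wrist',P,.07,s); print(w.round(4))
into=np.array([.0932,-.9956]); O=np.array([.4616,-.398]); ac=np.array([.9956,.0932])
d=w[0,:2]-O; print(d@into,d@ac)
go(w[0,0],w[0,1],.055,-1.4774)
E
```

```text
[[ 0.4125 -0.293   0.07  ]
 [ 0.4251 -0.2861  0.07  ]
 [ 0.4261 -0.2974  0.07  ]
 [ 0.4004 -0.2881  0.07  ]
 [ 0.4014 -0.2997  0.07  ]]
-0.10912092795854834 -0.039136085039127404
t 8.15 tcp [ 0.4328 -0.2936  0.1697] yaw -1.4825 F [-0.5 -0.5  0.2] gap 0.0511
 shift tool [-0.0025  0.0203  0.1147] turn -0.0051
```

jog_arm([
  [[-0.002,0.02,0.03],-0.005,45],
  [[0,0,0.04],0,45],
  [[0,0,0.03],0,45],
  [[0,0,0.024],0,45],
  [[0,0,0],0,0],
  [[0,0,0],0,0],
  [[0,0,0],0,0],
  [[0,0,0],0,0],
], grip_force=60)

```text
time: 9.15
tcp_pos: [0.4125, -0.2927, 0.0461]
tool_rot: [2.323, -2.115, 0.003]
ft_force: [-0.3, -0.0, -2.1]
finger_gap: 0.0112
```

```bash
python3 - <<'E'
from h import *
go(.4125,-.293,.045,-1.4774)
E
```

```text
t 9.15 tcp [ 0.4125 -0.2927  0.0461] yaw -1.477 F [-0.3 -0.  -2.1] gap 0.0112
 shift tool [0.0003 0.     0.0011] turn 0.0004
```

jog_arm([
  [[-0.01,0,0],0,0],
  [[-0.02,0,0],0,0],
  [[-0.025,0,0],0,0],
  [[-0.025,0,0],0,0],
  [[-0.01,0,0],0,0],
  [[0,0,0],0,0],
])

```text
time: 9.9
tcp_pos: [0.4036, -0.2014, 0.0454]
tool_rot: [-2.325, 2.113, 0.001]
ft_force: [0.0, -1.0, -0.7]
finger_gap: 0.0114
```

```bash
python3 - <<'E'
from h import *
go(.4125,-.293,.045,-1.4774)
s,im=save('wrist','w6')
s,im=save('top','t6');crop(im,200,170,410,250,3.8,'t6c')
E
```

```text
t 9.9 tcp [ 0.4036 -0.2014  0.0454] yaw -1.4753 F [ 0.  -1.  -0.7] gap 0.0114
 shift tool [ 0.0921 -0.0002  0.0004] turn 0.0021
```

View pics/w6.png

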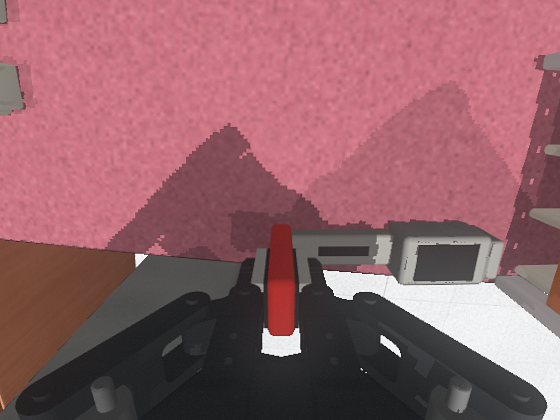

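View pics/t6c.png

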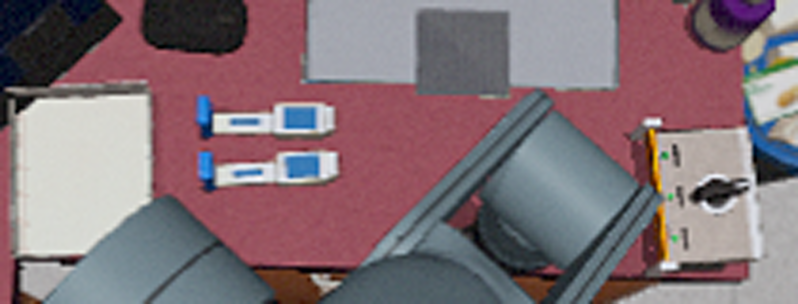

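```bash
python3 - <<'E'
from h import *
im=cv2.imread('pics/t6.png')[:,:,::-1]
crop(im,195,180,295,245,7.8,'t6d')
q=lambda P:np.array(P,float)/3.8+[200,170]-.4
for z in (.002,.03): print(z,onz('top',q([[15,97],[150,90],[153,250],[18,257]]),z).round(3))
print('fresh',onz('top',q([[205,100],[333,105],[205,153],[339,153]]),.07).round(3),onz('top',q([[333,120],[339,168]]),.014).round(3))
E
```

```text
0.002 [[0.546 0.276 0.002]
 [0.557 0.142 0.002]
 [0.397 0.13  0.002]
 [0.386 0.262 0.002]]
0.03 [[0.539 0.27  0.03 ]
 [0.55  0.138 0.03 ]
 [0.394 0.127 0.03 ]
 [0.383 0.256 0.03 ]]
fresh [[ 0.533  0.081  0.07 ]
 [ 0.532 -0.04   0.07 ]
 [ 0.482  0.078  0.07 ]
 [ 0.486 -0.047  0.07 ]] [[ 0.529 -0.041  0.014]
 [ 0.482 -0.048  0.014]]
```

View pics/t6d.png

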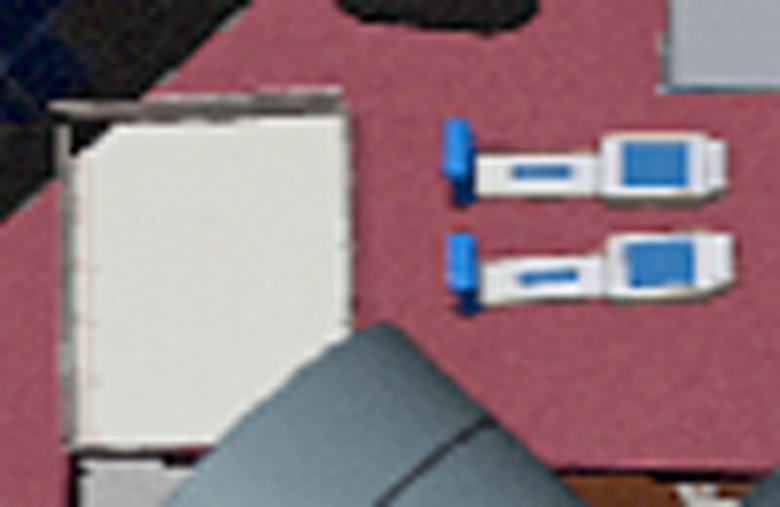

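jog_arm([
  [[0,-0.013,0],0.048,0],
  [[0,-0.013,0],0.048,0],
  [[0,0,-0.01],0,0],
  [[-0.03,0,0],0,0],
  [[-0.04,0,0],0,0],
  [[-0.04,0,0],0,0],
  [[-0.04,0,0],0,0],
  [[0,0,0],0,0],
], grip_force=80)

```text
time: 11.0
tcp_pos: [0.4289, -0.049, 0.0555]
tool_rot: [2.223, -2.219, -0.002]
ft_force: [0.1, 0.4, -0.7]
finger_gap: 0.0112
```

```bash
python3 - <<'E'
from h import *
go(.430,.06,.055,-1.5708)
s,im=save('wrist','w7')
E
```

```text
t 11.0 tcp [ 0.4289 -0.049   0.0555] yaw -1.569 F [ 0.1  0.4 -0.7] gap 0.0112
 shift tool [-0.109  -0.0013  0.0006] turn 0.0018
```

View pics/w7.png

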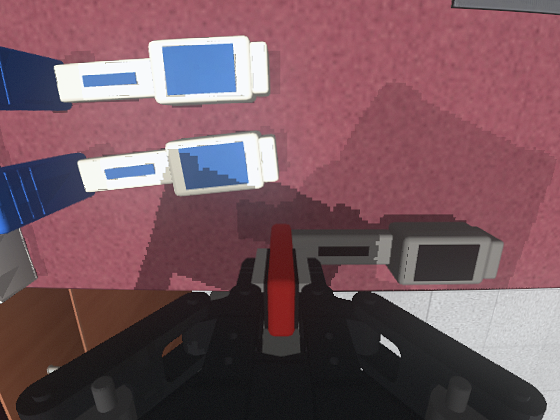

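```bash
python3 - <<'E'
from h import *
s=ctrl.read_state()
print(onz('wrist',[[265,185],[173,195],[80,192]],0.0,s).round(3)) 
print(onz('wrist',[[170,150],[258,136],[258,183],[276,157]],0.028,s).round(3)) 
print(onz('wrist',[[0,232]],0.06,s).round(3), onz('wrist',[[90,212]],0.0,s).round(3)) 
E
```

```text
[[ 0.463 -0.04   0.   ]
 [ 0.457  0.019  0.   ]
 [ 0.459  0.081  0.   ]]
[[ 0.488  0.008  0.028]
 [ 0.495 -0.038  0.028]
 [ 0.47  -0.038  0.028]
 [ 0.484 -0.047  0.028]]
[[0.454 0.083 0.06 ]] [[0.445 0.077 0.   ]]
```

jog_arm([
  [[0,0,-0.03],0,0],
  [[-0.02,0.002,-0.03],0,0],
  [[-0.04,0.003,-0.01],0,0],
  [[-0.05,0.003,0],0,0],
  [[-0.05,0.003,0],0,0],
  [[-0.05,0.003,0],0,0],
  [[-0.037,0.003,0],0,0],
  [[0,0,0],0,0],
])

```text
time: 12.05
tcp_pos: [0.414, 0.1971, 0.1256]
tool_rot: [-2.222, 2.22, -0.001]
ft_force: [0.2, -1.2, -1.5]
finger_gap: 0.0109
```

```bash
python3 - <<'E'
from h import *
go(.412,.198,.125,0.08)
s,im=save('wrist','w8')
E
```

```text
t 12.05 tcp [0.414  0.1971 0.1256] yaw -1.5701 F [ 0.2 -1.2 -1.5] gap 0.0109
 shift tool [-0.0009  0.002   0.0006] turn -1.6501
```

View pics/w8.png

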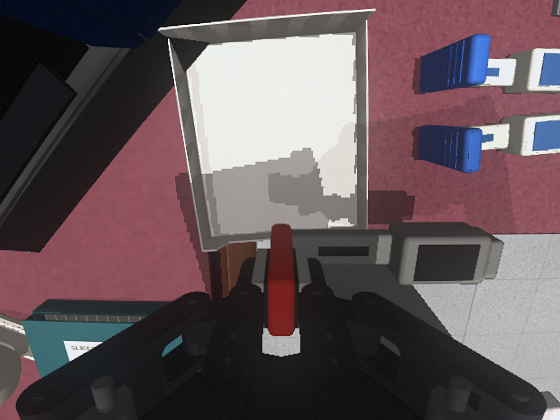

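```bash
python3 - <<'E'
from h import *
s=ctrl.read_state()
f=onz('wrist',[[187,45],[356,35],[358,225],[213,235]],.003,s); print(f.round(3),f.mean(0).round(3))
print(onz('wrist',[[163,30],[374,12]],.05,s).round(3))
for a,b in((0,1),(3,0),(2,1)): v=f[b]-f[a];print(np.degrees(np.arctan2(v[1],v[0])).round(1),np.hypot(*v[:2]).round(3))
E
```

```text
[[0.543 0.268 0.003]
 [0.55  0.139 0.003]
 [0.396 0.127 0.003]
 [0.386 0.258 0.003]] [0.469 0.198 0.003]
[[0.542 0.269 0.05 ]
 [0.551 0.139 0.05 ]]
-87.0 0.129
3.8 0.157
4.5 0.154
```

jog_arm([
  [[0,0,0],-0.18,0],
  [[0,0,0],-0.182,0],
  [[0,0,0],-0.182,0],
  [[0,0,0],-0.182,0],
  [[0,0,0],-0.182,0],
  [[0,0,0],-0.182,0],
  [[0,0,0],-0.182,0],
  [[0,0,0],-0.182,0],
])

```text
time: 13.1
tcp_pos: [0.4142, 0.194, 0.1254]
tool_rot: [3.136, -0.181, 0.0]
ft_force: [0.0, 0.5, -1.2]
finger_gap: 0.0113
```

jog_arm([
  [[0,0,0],-0.182,0],
  [[-0.004,0.002,0.02],0,0],
  [[0,0,0.02],0,0],
  [[0,0,0],0,0],
  [[0,0,0],0,0],
])

```text
time: 13.72
tcp_pos: [0.4104, 0.193, 0.0859]
tool_rot: [3.14, 0.097, 0.001]
ft_force: [-0.6, 0.0, -1.7]
finger_gap: 0.011
```

```bash
python3 - <<'E'
from h import *
go(.410,.194,.047,0.07)
s,im=save('wrist','w9'); s,im=save('top','t9');crop(im,195,180,295,245,7.8,'t9c')
s,im=save('side','d9');crop(im,225,160,325,240,7.8,'d9c')
E
```

```text
t 13.72 tcp [0.4104 0.193  0.0859] yaw 0.0616 F [-0.6  0.  -1.7] gap 0.011
 shift tool [-0.0004 -0.0011  0.0389] turn -0.0084
```

View pics/w9.png

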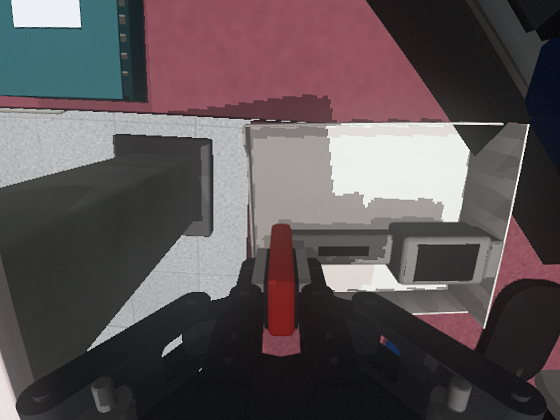

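View pics/d9c.png

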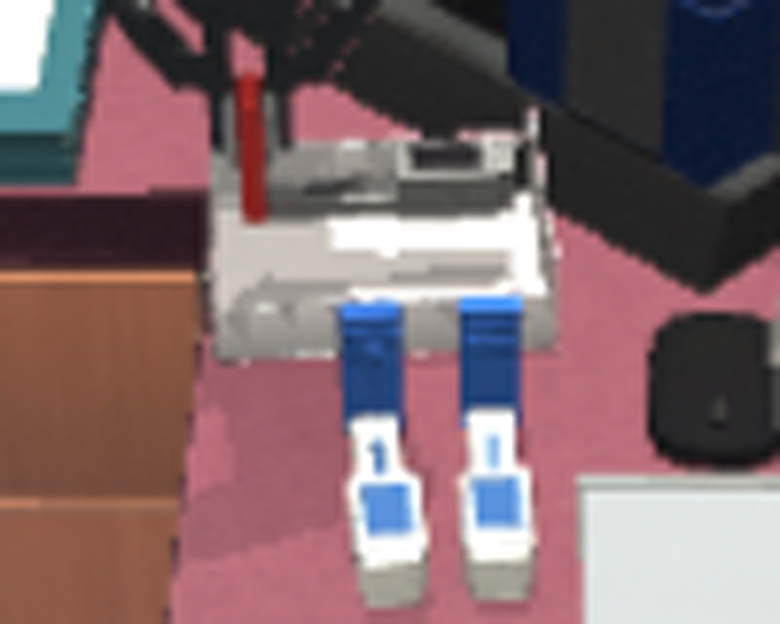

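jog_arm([
  [[0,0,0.02],-0.008,0],
  [[0,0,0.012],0,0],
  [[0,0,0.004],0,0],
  [[0,0,0],0,0],
])

```text
time: 14.38
tcp_pos: [0.4096, 0.194, 0.0493]
tool_rot: [3.14, 0.112, -0.001]
ft_force: [-0.1, -0.8, -1.0]
finger_gap: 0.0108
```

jog_arm([
  [[0,0,0.002],0,0],
  [[0,0,0],0,0],
  [[0,0,0],0,0],
])

```text
time: 14.75
tcp_pos: [0.4097, 0.194, 0.0475]
tool_rot: [-3.14, -0.112, -0.001]
ft_force: [-0.5, 0.2, -0.4]
finger_gap: 0.0109
```

jog_arm([
  [[0,0,0.001],0,0],
  [[0,0,0],0,20],
  [[0,0,0],0,30],
  [[0,0,0],0,30],
  [[0,0,-0.03],0,35],
  [[0,0,-0.06],0,35],
  [[0,0,-0.06],0,35],
  [[0,0,0],0,50],
])

```text
time: 15.75
tcp_pos: [0.4127, 0.1946, 0.2012]
tool_rot: [-3.138, -0.112, -0.016]
ft_force: [0.5, 0.5, -0.7]
finger_gap: 0.0422
```

```bash
python3 - <<'E'
from h import *
go(.410,.194,.047,0.07)
s,im=save('wrist','w10'); s,im=save('top','t10');crop(im,195,180,295,245,7.8,'t10c')
s,im=save('side','d10');crop(im,225,160,325,240,7.8,'d10c')
E
```

```text
t 15.75 tcp [0.4127 0.1946 0.2012] yaw 0.0711 F [ 0.5  0.5 -0.7] gap 0.0422
 shift tool [-0.0043  0.0006  0.1541] turn 0.0011
```

View pics/w10.png

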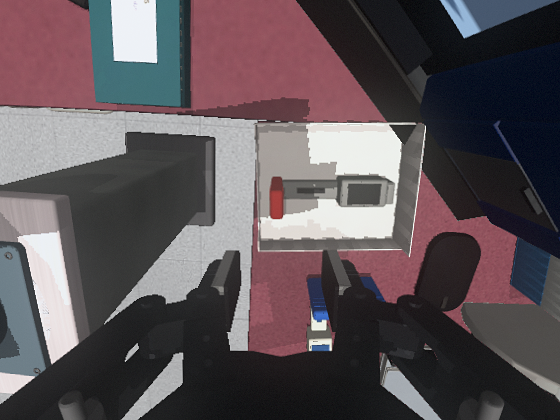

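View pics/d10c.png

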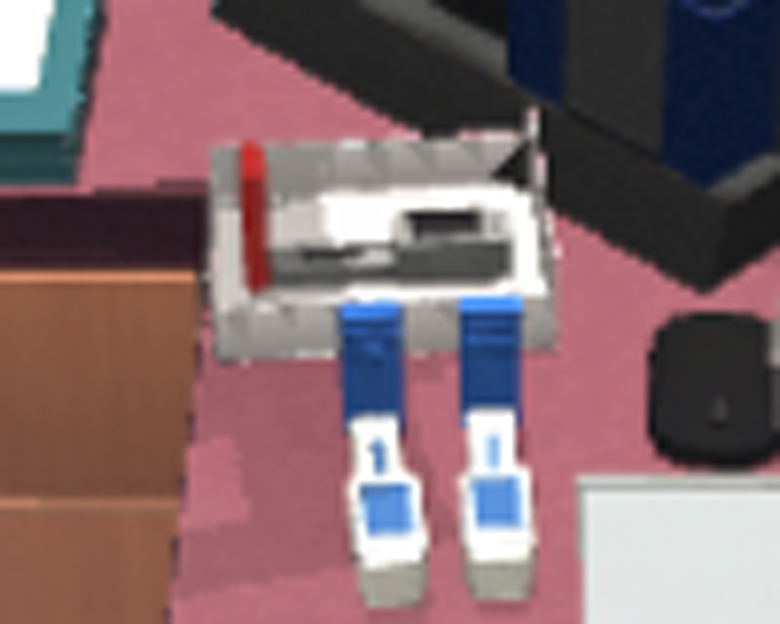

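View pics/t10c.png

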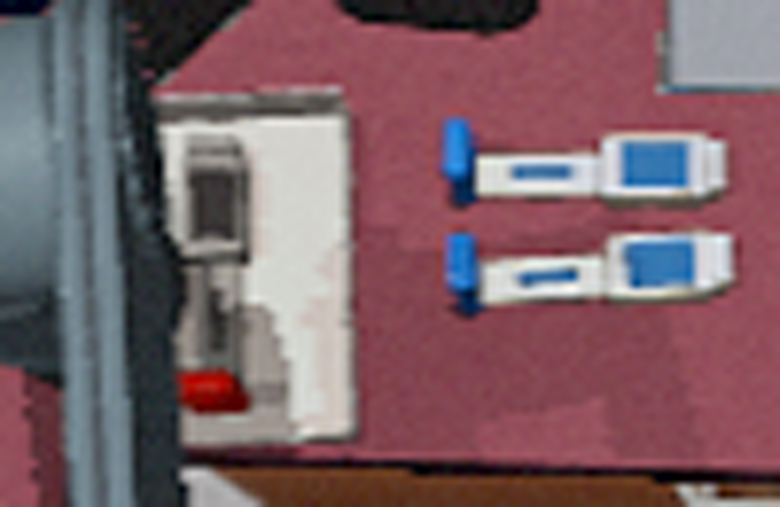

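jog_arm([
  [[0,0,0],0.182,60],
  [[0,0,0],0.182,60],
  [[0,0,0],0.182,60],
  [[0,0,0],0.182,60],
  [[0,0,0],0.182,60],
  [[0,0,0],0.182,60],
  [[0,0,0],0.182,60],
  [[0,0,0],0.182,60],
])

```text
time: 16.9
tcp_pos: [0.4083, 0.1936, 0.1941]
tool_rot: [2.409, -2.011, -0.005]
ft_force: [0.2, -0.9, 0.1]
finger_gap: 0.0511
```

jog_arm([
  [[0,0,0],0.182,60],
  [[0.03,-0.02,0],0,60],
  [[0.04,-0.02,0],0,60],
  [[0.04,0,0],0,60],
  [[0,0,0],0,60],
  [[0,0,0],0,60],
])

```text
time: 17.65
tcp_pos: [0.4491, 0.0844, 0.195]
tool_rot: [2.223, -2.217, -0.004]
ft_force: [0.2, 0.2, 0.6]
finger_gap: 0.0512
```

```bash
python3 - <<'E'
from h import *
go(.473,.08,.045,-1.57)
s,im=save('wrist','w11'); np.save('s11.npy',np.r_[s['tcp_pos'],s['tool_rot']])
E
```

```text
t 17.65 tcp [0.4491 0.0844 0.195 ] yaw -1.5679 F [0.2 0.2 0.6] gap 0.0512
 shift tool [ 0.0046 -0.0243  0.1499] turn 0.0021
```

View pics/w11.png

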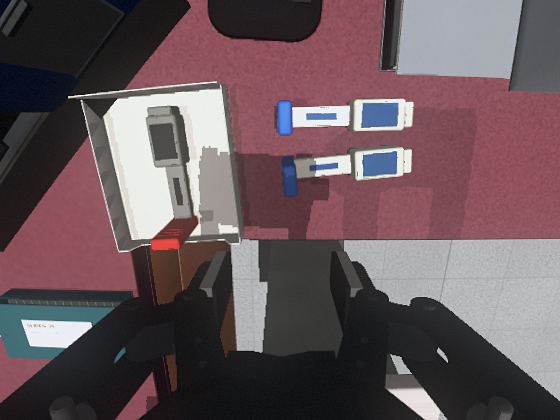

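```bash
python3 - <<'E'
from h import *
im=cv2.imread('pics/w11.png')[:,:,::-1]; crop(im,265,85,425,210,4.9,'c11')
E
```

```text
(no output)
```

View pics/c11.png

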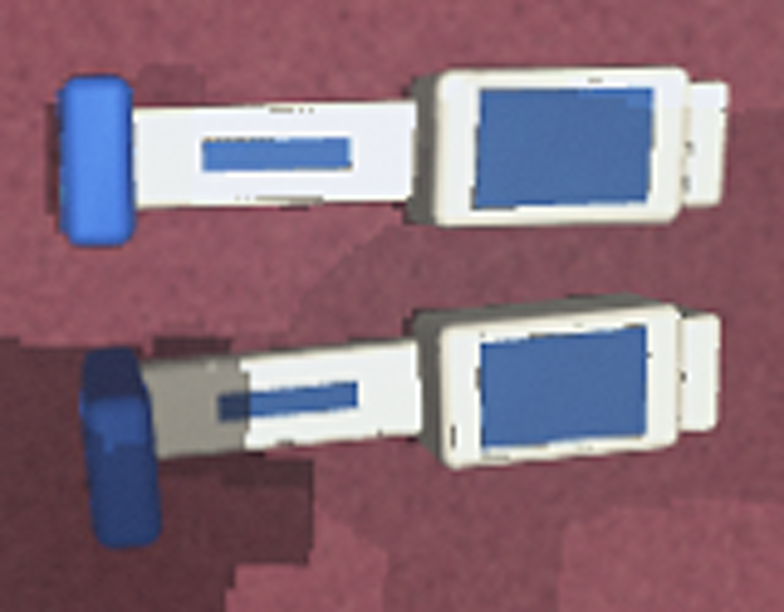

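```bash
cat >> h.py <<'E'
def cart(fin,body,neck,s):
    f=onz('wrist',[fin],.07,s)[0];b=onz('wrist',[body],.028,s)[0];n=onz('wrist',[neck],.012,s)[0]
    v=b-f; print('fin',f.round(4),'body',b.round(4),'dist',np.hypot(*v[:2]).round(4),'yaw',np.arctan2(v[1],v[0]).round(4),'neck',n.round(4),'yaw nb',np.arctan2(*(b-n)[1::-1]).round(4))
E
python3 - <<'E'
from h import *
a=np.load('s11.npy'); s={'tcp_pos':a[:3],'tool_rot':a[3:]}
q=lambda P:np.array(P,float)/4.9+[265,85]-.4
cart(q((123,471)),q((564,388)),q((288,400)),s)
cart(q((97,160)),q((565,148)),q((277,154)),s)
E
```

```text
fin [0.4704 0.0773 0.07  ] body [ 0.4791 -0.0134  0.028 ] dist 0.0912 yaw -1.475 neck [0.4737 0.0405 0.012 ] yaw nb -1.4706
fin [0.5232 0.0822 0.07  ] body [ 0.526  -0.0092  0.028 ] dist 0.0915 yaw -1.5402 neck [0.5243 0.0449 0.012 ] yaw nb -1.5396
```

jog_arm([
  [[0.007,-0.021,0],-0.095,50],
  [[0,0,0.05],0,50],
  [[0,0,0.05],0,50],
  [[0,0,0.02],0,50],
  [[0,0,0],0,50],
])

```text
time: 18.32
tcp_pos: [0.4692, 0.0784, 0.0746]
tool_rot: [2.328, -2.105, -0.006]
ft_force: [-1.0, -0.1, 0.8]
finger_gap: 0.0432
```

```bash
python3 - <<'E'
from h import *
go(.4704,.0773,.045,-1.4725)
s,im=save('wrist','w12'); 
E
```

```text
t 18.32 tcp [0.4692 0.0784 0.0746] yaw -1.4703 F [-1.  -0.1  0.8] gap 0.0432
 shift tool [ 0.0012 -0.0012  0.0296] turn 0.0022
```

View pics/w12.png

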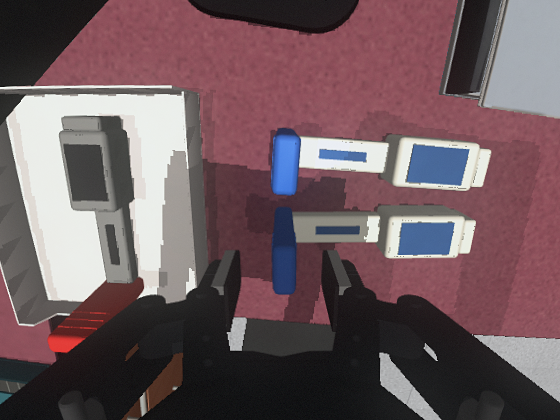

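Aligned: the fin (284, 250) sits midway between the fingers. Descend and grip.

jog_arm([
  [[0.001,-0.001,0.015],0,45],
  [[0,0,0.015],0,45],
  [[0,0,0],0,0],
  [[0,0,0],0,0],
  [[0,0,0],0,0],
  [[0,0,0],0,0],
], grip_force=80)

```text
time: 19.12
tcp_pos: [0.4723, 0.0762, 0.0466]
tool_rot: [-2.328, 2.109, -0.001]
ft_force: [0.8, 0.0, -0.7]
finger_gap: 0.0114
```

```bash
python3 - <<'E'
from h import *
into=np.array([.0932,-.9956]); O=np.array([.4616,-.398]); ac=np.array([.9956,.0932])
for a in (.04,0,-.04):
  for f in (.190,.150,.109): print(a,f,(O+ac*a-into*f).round(4))
go(.4616,.05,.05,-1.4774)
E
```

```text
0.04 0.19 [ 0.4837 -0.2051]
0.04 0.15 [ 0.4874 -0.2449]
0.04 0.109 [ 0.4913 -0.2858]
0 0.19 [ 0.4439 -0.2088]
0 0.15 [ 0.4476 -0.2487]
0 0.109 [ 0.4514 -0.2895]
-0.04 0.19 [ 0.4041 -0.2126]
-0.04 0.15 [ 0.4078 -0.2524]
-0.04 0.109 [ 0.4116 -0.2932]
t 19.12 tcp [0.4723 0.0762 0.0466] yaw -1.4721 F [ 0.8  0.  -0.7] gap 0.0114
 shift tool [ 0.025   0.0132 -0.0035] turn 0.0053
```

jog_arm([
  [[0,0,-0.008],0,0],
  [[0.03,0.008,0],0,0],
  [[0.05,0.01,0],0,0],
  [[0.05,0.01,0],0,0],
  [[0.05,0.01,0],0,0],
  [[0.05,0.01,0],0,0],
  [[0.03,0.008,0],0.005,0],
  [[0,0,0],0,0],
])

```text
time: 20.12
tcp_pos: [0.4423, -0.1905, 0.055]
tool_rot: [2.319, -2.119, 0.003]
ft_force: [-0.0, -0.0, -0.7]
finger_gap: 0.0111
```

```bash
python3 - <<'E'
from h import *
go(.4439,-.2088,.0466,-1.4774)
s,im=save('wrist','w13'); np.save('s13.npy',np.r_[s['tcp_pos'],s['tool_rot']])
crop(im,225,190,545,330,2.5,'c13')
E
```

```text
t 20.12 tcp [ 0.4423 -0.1905  0.055 ] yaw -1.4805 F [-0.  -0.  -0.7] gap 0.0111
 shift tool [0.0183 0.     0.0084] turn -0.0031
```

View pics/w13.png

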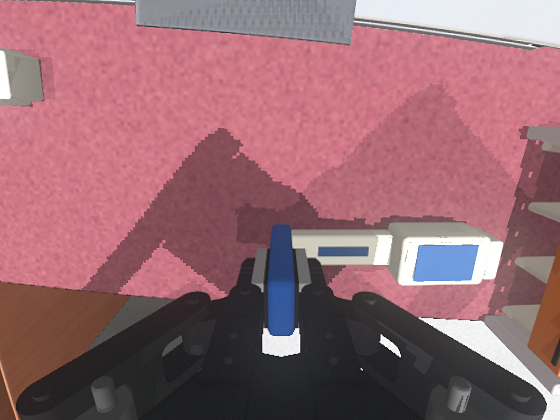

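View pics/c13.png

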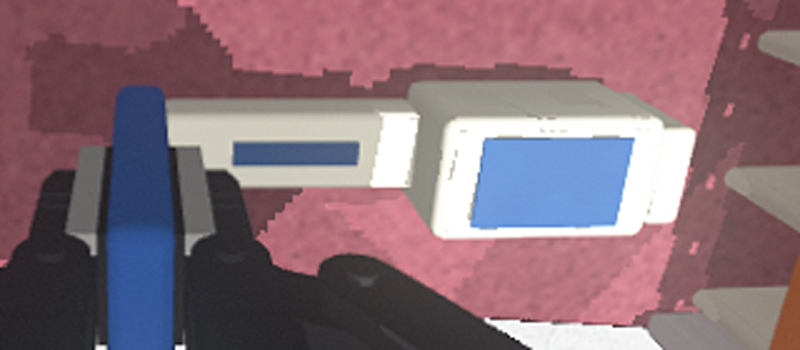

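```bash
python3 - <<'E'
from h import *
a=np.load('s13.npy'); s={'tcp_pos':a[:3],'tool_rot':a[3:]}
q=lambda P:np.array(P,float)/2.5+[225,190]-.4
M=R.from_rotvec(a[3:]).as_matrix()
def T(P,z): return ((onz('wrist',q(P),z,s)-a[:3])@M).round(4)
print('body label corners',T([[484,140],[636,137],[624,227],[472,228]],.0365))
print('neck label',T([[234,143],[360,142],[360,165],[234,165]],.0205))
print('ex bottom corner',T([[435,238],[640,237],[452,118],[662,117]],.0365))
print('fin',T([[125,90],[160,90],[110,350],[170,350]],.0785))
E
```

```text
body label corners [[ 0.0744 -0.0082  0.0186]
 [ 0.1087 -0.0087  0.0187]
 [ 0.1106  0.0138  0.0186]
 [ 0.0747  0.0135  0.0186]]
neck label [[ 0.0219 -0.0005  0.0345]
 [ 0.0522 -0.0007  0.0346]
 [ 0.0528  0.0054  0.0346]
 [ 0.0222  0.0053  0.0345]]
ex bottom corner [[ 0.0665  0.016   0.0186]
 [ 0.115   0.0165  0.0186]
 [ 0.0666 -0.0134  0.0186]
 [ 0.1137 -0.0134  0.0187]]
fin [[-0.0027 -0.0356 -0.0235]
 [ 0.0026 -0.0356 -0.0235]
 [-0.0055  0.0117 -0.0235]
 [ 0.0047  0.0117 -0.0235]]
```

jog_arm([
  [[0.009,-0.002,0.004],-0.003,0],
  [[0.009,0,0.004],0,0],
  [[0,0,0],0,0],
  [[0,0,0],0,0],
])

```text
time: 20.68
tcp_pos: [0.4458, -0.2055, 0.0461]
tool_rot: [2.327, -2.111, -0.0]
ft_force: [0.3, 0.0, -0.7]
finger_gap: 0.0109
```

```bash
python3 - <<'E'
from h import *
go(.4459,-.2086,.0466,-1.4774)
s,im=save('wrist','w14'); np.save('s14.npy',np.r_[s['tcp_pos'],s['tool_rot']])
crop(im,340,80,560,340,3,'c14'); s,im=save('side','d14');crop(im,225,250,305,345,6,'d14c')
E
```

```text
t 20.68 tcp [ 0.4458 -0.2055  0.0461] yaw -1.4734 F [ 0.3  0.  -0.7] gap 0.0109
 shift tool [ 0.0031  0.0002 -0.0005] turn 0.004
```

View pics/c14.png

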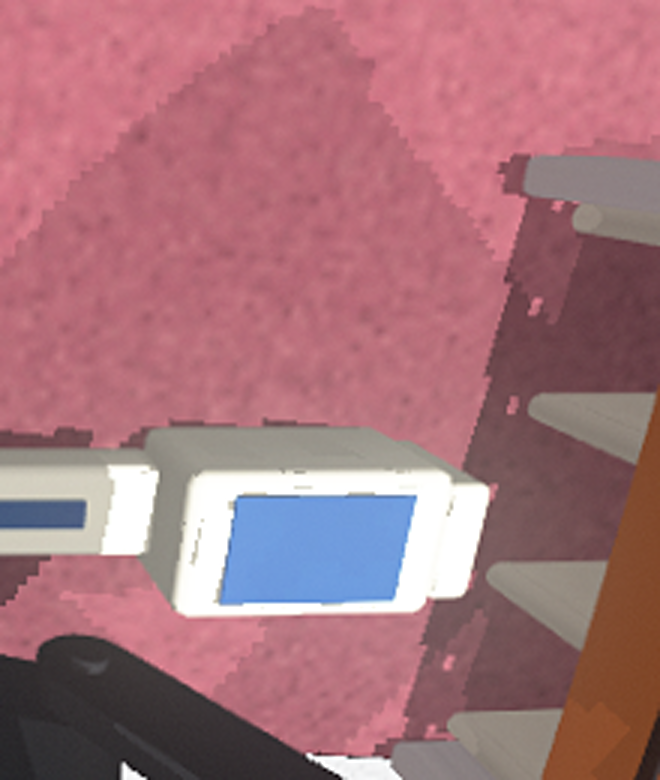

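View pics/d14c.png

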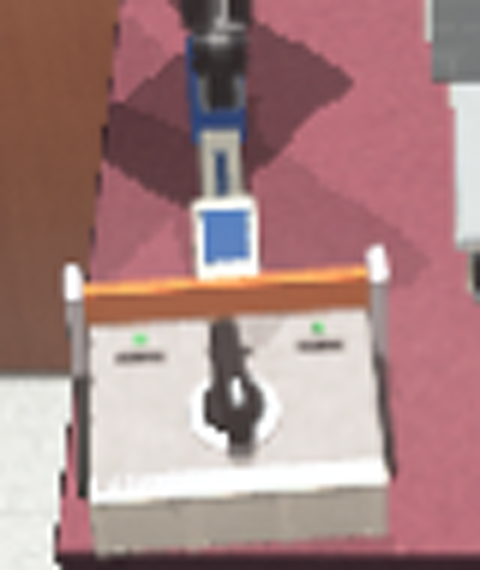

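```bash
python3 - <<'E'
from h import *
a=np.load('s14.npy'); s={'tcp_pos':a[:3],'tool_rot':a[3:]}
into=np.array([.0932,-.9956]); O=np.array([.4616,-.398]); ac=np.array([.9956,.0932])
def fr(P):
  d=P[:,:2]-O; return np.c_[d@into,d@ac].round(4)
q=lambda P:np.array(P,float)/3+[340,80]-.4
print('div z0',fr(onz('wrist',q([[574,212],[530,403],[489,570],[448,720]]),0,s)))
print('body',fr(onz('wrist',q([[190,475],[450,475],[430,612],[178,612]]),.028,s)))
print('label',fr(onz('wrist',q([[237,495],[416,495],[397,602],[220,604]]),.028,s)))
print('nose',fr(onz('wrist',q([[489,490],[470,598]]),.0275,s)))
E
```

```text
div z0 [[-0.0434  0.0603]
 [-0.0435  0.0201]
 [-0.0433 -0.0196]
 [-0.0436 -0.0599]]
body [[-0.1281  0.0155]
 [-0.0796  0.0154]
 [-0.0772 -0.013 ]
 [-0.1267 -0.0124]]
label [[-0.1189  0.0116]
 [-0.0853  0.0115]
 [-0.0843 -0.0107]
 [-0.1189 -0.0107]]
nose [[-0.0709  0.0122]
 [-0.0693 -0.0104]]
```

jog_arm([
  [[0.01,0.001,0],0.004,0],
  [[0.015,0,0],0,0],
  [[0.01,0,0],0,0],
  [[0,0,0],0,0],
  [[0,0,0],0,0],
])

```text
time: 21.4
tcp_pos: [0.4478, -0.2406, 0.0461]
tool_rot: [-2.322, 2.117, 0.001]
ft_force: [-0.5, 0.5, -0.2]
finger_gap: 0.0112
```

```bash
python3 - <<'E'
from h import *
go(.4459,-.2086,.0466,-1.4774)
s,im=save('wrist','w15'); crop(im,340,80,560,340,3,'c15')
E
```

```text
t 21.4 tcp [ 0.4478 -0.2406  0.0461] yaw -1.4785 F [-0.5  0.5 -0.2] gap 0.0112
 shift tool [-0.032  -0.0011 -0.0005] turn -0.0011
```

View pics/c15.png

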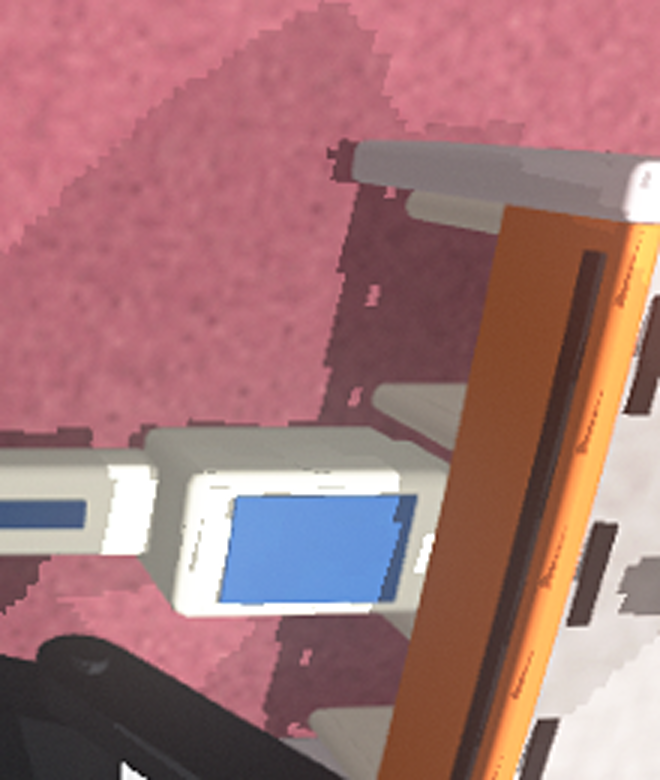

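jog_arm([
  [[0.012,0,0],0,0],
  [[0.012,0,0],0,0],
  [[0.012,0,0],0,0],
  [[0.006,0,0],0,0],
  [[0,0,0],0,0],
  [[0,0,0],0,0],
])

```text
time: 22.2
tcp_pos: [0.4517, -0.2822, 0.0462]
tool_rot: [-2.322, 2.116, 0.001]
ft_force: [-0.0, -0.4, -0.7]
finger_gap: 0.0111
```

```bash
python3 - <<'E'
from h import *
go(.4459,-.2086,.0466,-1.4774)
E
```

```text
t 22.2 tcp [ 0.4517 -0.2822  0.0462] yaw -1.4781 F [-0.  -0.4 -0.7] gap 0.0111
 shift tool [-0.0738 -0.001  -0.0004] turn -0.0007
```

jog_arm([
  [[0.003,0,0],0,0],
  [[0.002,0,0],0,0],
  [[0,0,0],0,0],
  [[0,0,0],0,0],
])

```text
time: 22.7
tcp_pos: [0.4524, -0.2874, 0.0463]
tool_rot: [-2.322, 2.116, 0.0]
ft_force: [-0.4, -0.3, -2.1]
finger_gap: 0.0111
```

jog_arm([
  [[0.002,0,0],0,0],
  [[0,0,0],0,0],
  [[0,0,0],0,0],
])

```text
time: 23.08
tcp_pos: [0.4526, -0.2895, 0.0463]
tool_rot: [-2.322, 2.116, 0.0]
ft_force: [-0.7, 0.4, -1.2]
finger_gap: 0.0113
```

jog_arm([
  [[0.002,0,0],0,0],
  [[0,0,0],0,0],
  [[0,0,0],0,0],
])

```text
time: 23.45
tcp_pos: [0.4527, -0.2915, 0.0463]
tool_rot: [-2.322, 2.116, 0.0]
ft_force: [0.4, -0.8, -1.4]
finger_gap: 0.0111
```

jog_arm([
  [[0.002,0,0],0,0],
  [[0,0,0],0,0],
  [[0,0,0],0,0],
])

```text
time: 23.82
tcp_pos: [0.4529, -0.2934, 0.0463]
tool_rot: [-2.322, 2.116, 0.0]
ft_force: [0.5, 0.1, -1.6]
finger_gap: 0.0114
```

jog_arm([
  [[0.002,0,0],0,0],
  [[0,0,0],0,0],
  [[0,0,0],0,0],
])

```text
time: 24.2
tcp_pos: [0.4532, -0.2954, 0.0463]
tool_rot: [-2.322, 2.116, 0.0]
ft_force: [-0.4, 0.6, -0.8]
finger_gap: 0.011
```

jog_arm([
  [[0.002,0,0],0,0],
  [[0,0,0],0,0],
  [[0,0,0],0,0],
])

```text
time: 24.58
tcp_pos: [0.4533, -0.2974, 0.0463]
tool_rot: [-2.322, 2.116, 0.0]
ft_force: [0.4, 0.1, -1.2]
finger_gap: 0.0112
```

jog_arm([
  [[0.002,0,0],0,0],
  [[0,0,0],0,0],
  [[0,0,0],0,0],
])

```text
time: 24.95
tcp_pos: [0.4535, -0.2994, 0.0463]
tool_rot: [-2.322, 2.116, 0.0]
ft_force: [-0.1, 0.7, -1.3]
finger_gap: 0.011
```

jog_arm([
  [[0.002,0,0],0,0],
  [[0,0,0],0,0],
  [[0,0,0],0,0],
])

```text
time: 25.32
tcp_pos: [0.4534, -0.3002, 0.0462]
tool_rot: [-2.321, 2.115, 0.003]
ft_force: [0.4, 6.1, 1.8]
finger_gap: 0.0111
```

jog_arm([
  [[0.002,0,0],0,0],
  [[0,0,0],0,0],
  [[0,0,0],0,0],
])

```text
time: 25.7
tcp_pos: [0.4533, -0.3002, 0.0462]
tool_rot: [-2.32, 2.114, 0.007]
ft_force: [-0.2, 12.4, 6.4]
finger_gap: 0.0115
```

jog_arm([
  [[-0.002,0,0],0,0],
  [[0,0,0],0,20],
  [[0,0,0],0,35],
  [[0,0,0],0,40],
  [[0,0,-0.03],0,40],
  [[0,0,-0.05],0,40],
  [[0,0,-0.05],0,40],
  [[0,0,0],0,40],
])

```text
time: 26.7
tcp_pos: [0.4558, -0.3037, 0.1809]
tool_rot: [2.321, -2.116, 0.015]
ft_force: [0.7, -0.8, -0.1]
finger_gap: 0.0339
```

```bash
python3 - <<'E'
from h import *
go(.4459,-.2086,.0466,-1.4774)
s,im=save('wrist','w16'); s,im=save('top','t16');crop(im,200,170,410,250,3.8,'t16c')
np.save('s16.npy',np.r_[s['tcp_pos'],s['tool_rot']])
E
```

```text
t 26.7 tcp [ 0.4558 -0.3037  0.1809] yaw -1.4782 F [ 0.7 -0.8 -0.1] gap 0.0339
 shift tool [-0.0966  0.0018  0.1336] turn -0.0008
```

View pics/w16.png

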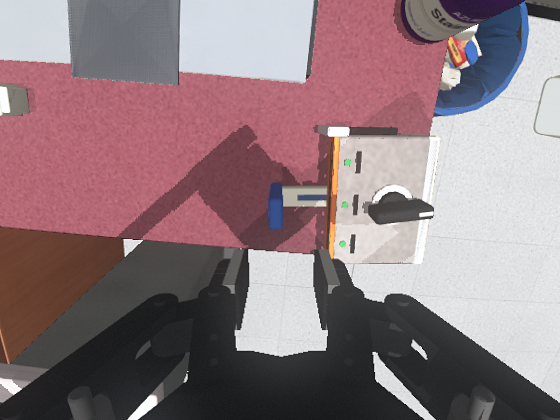

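View pics/t16c.png

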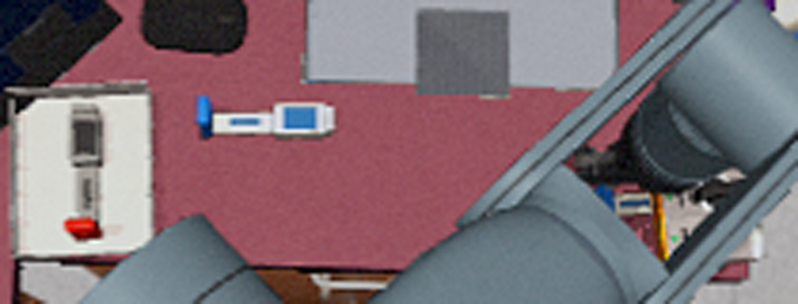

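jog_arm([
  [[-0.054,-0.011,0],0,50],
  [[-0.055,-0.011,0],0,50],
  [[-0.055,-0.011,0],0,50],
  [[-0.055,-0.011,0],0,50],
  [[-0.055,-0.011,0],0,50],
  [[-0.055,-0.011,0],0,50],
  [[-0.054,-0.014,0],0,50],
  [[0,0,0],0.062,50],
])

```text
time: 27.8
tcp_pos: [0.4967, 0.0912, 0.1743]
tool_rot: [2.258, -2.181, -0.005]
ft_force: [-0.2, 0.6, 0.2]
finger_gap: 0.0425
```

jog_arm([
  [[0,0,0],0,50],
  [[0,0,0],0,50],
])

```text
time: 28.05
tcp_pos: [0.4973, 0.0868, 0.1753]
tool_rot: [2.255, -2.186, -0.002]
ft_force: [1.0, 0.0, -0.5]
finger_gap: 0.0425
```

```bash
python3 - <<'E'
from h import *
go(.5232,.0822,.0466,-1.54)
s,im=save('wrist','w17'); np.save('s17.npy',np.r_[s['tcp_pos'],s['tool_rot']])
crop(im,240,120,420,250,4.4,'c17')
E
```

```text
t 28.05 tcp [0.4973 0.0868 0.1753] yaw -1.5397 F [ 1.   0.  -0.5] gap 0.0425
 shift tool [ 0.0054 -0.026   0.1287] turn 0.0003
```

View pics/w17.png

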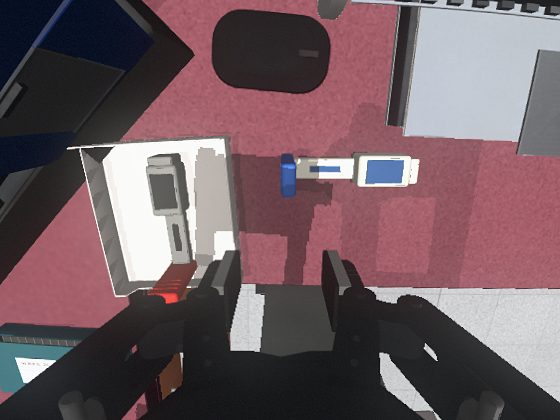

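View pics/c17.png

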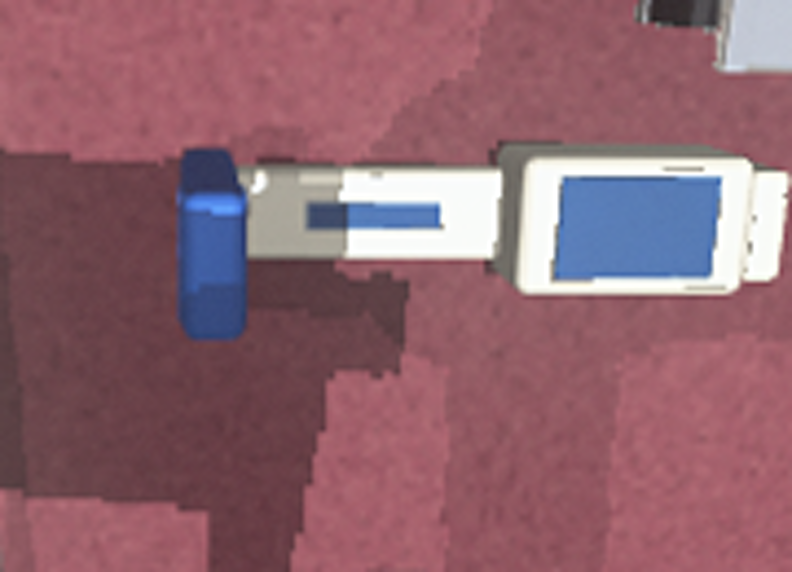

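```bash
python3 - <<'E'
from h import *
a=np.load('s17.npy'); s={'tcp_pos':a[:3],'tool_rot':a[3:]}
q=lambda P:np.array(P,float)/4.4+[240,120]-.4
cart(q((213,268)),q((638,228)),q((374,216)),s)
E
```

```text
fin [0.5232 0.0823 0.07  ] body [ 0.5261 -0.0092  0.028 ] dist 0.0916 yaw -1.5395 neck [0.5241 0.045  0.012 ] yaw nb -1.5334
```

jog_arm([
  [[0.005,-0.026,0.02],0,45],
  [[0,0,0.04],0,45],
  [[0,0,0.04],0,45],
  [[0,0,0.028],0,45],
  [[0,0,0],0,45],
  [[0,0,0],0,45],
])

```text
time: 28.85
tcp_pos: [0.5248, 0.0826, 0.0492]
tool_rot: [-2.254, 2.187, -0.002]
ft_force: [0.7, -1.3, 0.7]
finger_gap: 0.0385
```

```bash
python3 - <<'E'
from h import *
go(.5232,.0822,.0466,-1.5385)
E
```

```text
t 28.85 tcp [0.5248 0.0826 0.0492] yaw -1.5407 F [ 0.7 -1.3  0.7] gap 0.0385
 shift tool [0.0003 0.0016 0.0026] turn -0.0022
```

jog_arm([
  [[0,0.001,0.002],0,45],
  [[0,0,0],0,0],
  [[0,0,0],0,0],
  [[0,0,0],0,0],
  [[0,0,0],0,0],
])

```text
time: 29.48
tcp_pos: [0.5237, 0.0831, 0.0472]
tool_rot: [-2.255, 2.186, -0.002]
ft_force: [-0.6, -0.9, 6.4]
finger_gap: 0.0112
```

```bash
python3 - <<'E'
from h import *
go(.4857,-.2051+.015,.055,-1.4774)
E
```

```text
t 29.48 tcp [0.5237 0.0831 0.0472] yaw -1.5398 F [-0.6 -0.9  6.4] gap 0.0112
 shift tool [ 0.2718  0.0464 -0.0078] turn -0.0624
```

jog_arm([
  [[0,0,-0.008],0,0],
  [[0.032,0.006,0],0,0],
  [[0.05,0.008,0],0,0],
  [[0.05,0.008,0],0,0],
  [[0.05,0.008,0],0,0],
  [[0.05,0.008,0],0,0],
  [[0.04,0.008,0],0,0],
  [[0,0,0],-0.062,0],
])

```text
time: 30.48
tcp_pos: [0.4852, -0.1933, 0.0545]
tool_rot: [2.319, -2.119, 0.001]
ft_force: [0.3, 0.0, -1.7]
finger_gap: 0.0112
```

jog_arm([
  [[0,0,0],0,0],
  [[0,0,0],0,0],
])

```text
time: 30.72
tcp_pos: [0.4853, -0.1895, 0.0543]
tool_rot: [-2.321, 2.117, 0.001]
ft_force: [-0.1, -0.8, -2.1]
finger_gap: 0.0114
```

```bash
python3 - <<'E'
from h import *
go(.4837,-.2051,.0472,-1.4774)
s,im=save('wrist','w18'); np.save('s18.npy',np.r_[s['tcp_pos'],s['tool_rot']])
crop(im,340,80,560,340,3,'c18')
E
```

```text
t 30.73 tcp [ 0.4853 -0.1895  0.0543] yaw -1.4785 F [-0.1 -0.8 -2.1] gap 0.0114
 shift tool [0.0154 0.003  0.0071] turn -0.0011
```

View pics/c18.png

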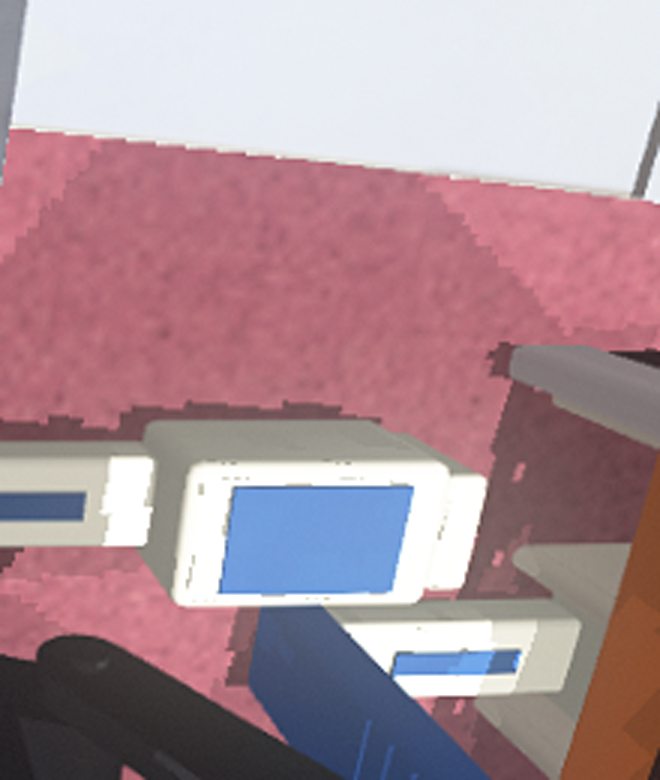

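```bash
python3 - <<'E'
from h import *
a=np.load('s18.npy'); s={'tcp_pos':a[:3],'tool_rot':a[3:]}
into=np.array([.0932,-.9956]); O=np.array([.4616,-.398]); ac=np.array([.9956,.0932])
def fr(P):
  d=P[:,:2]-O; return np.c_[d@into,d@ac].round(4)
q=lambda P:np.array(P,float)/3+[340,80]-.4
z=.028+.0073
print('tcp',fr(a[None,:3]))
print('body',fr(onz('wrist',q([[195,466],[447,466],[425,602],[178,602]]),z,s)))
print('label',fr(onz('wrist',q([[234,486],[414,487],[397,592],[220,594]]),z,s)))
print('nose',fr(onz('wrist',q([[485,478],[463,588]]),z,s)))
print('neck lab',fr(onz('wrist',q([[85,492],[85,520]]),.0195,s)))
print('div',fr(onz('wrist',q([[513,552]]),0,s)), 'a neck',fr(onz('wrist',q([[535,620],[515,692],[580,625],[570,690]]),.012,s)))
E
```

```text
tcp [[-0.2054  0.043 ]]
body [[-0.1392  0.0573]
 [-0.0921  0.057 ]
 [-0.0904  0.0289]
 [-0.1389  0.0297]]
label [[-0.1315  0.0534]
 [-0.0976  0.0529]
 [-0.0965  0.0312]
 [-0.1311  0.0313]]
nose [[-0.0842  0.0546]
 [-0.0833  0.0318]]
neck lab [[-0.1537  0.0453]
 [-0.1531  0.0392]]
div [[-0.0439  0.0206]] a neck [[-0.0448  0.0096]
 [-0.0447 -0.0096]
 [-0.0333  0.008 ]
 [-0.0308 -0.0095]]
```

jog_arm([
  [[0,0.0027,0.004],0,0],
  [[0,0,0.0035],0,0],
  [[0.012,0,0],0,0],
  [[0.012,0,0],0,0],
  [[0.006,0,0],0,0],
  [[0,0,0],0,0],
  [[0,0,0],0,0],
])

```text
time: 31.65
tcp_pos: [0.486, -0.2209, 0.0472]
tool_rot: [2.322, -2.116, 0.002]
ft_force: [0.3, -0.1, 5.8]
finger_gap: 0.0109
```

```bash
python3 - <<'E'
from h import *
go(.4837,-.2051,.0472,-1.4774)
s,im=save('wrist','w19'); np.save('s19.npy',np.r_[s['tcp_pos'],s['tool_rot']])
crop(im,340,80,560,340,3,'c19')
E
```

```text
t 31.65 tcp [ 0.486  -0.2209  0.0472] yaw -1.4782 F [ 0.3 -0.1  5.8] gap 0.0109
 shift tool [-0.0159  0.0008  0.    ] turn -0.0008
```

View pics/c19.png

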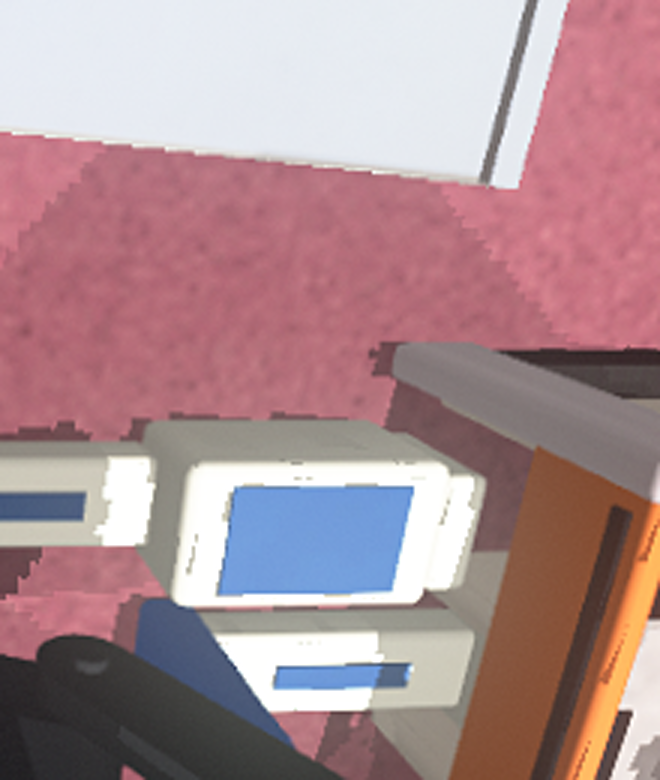

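jog_arm([
  [[0.01,0,-0.001],0,0],
  [[0.012,0,0],0,0],
  [[0.012,0,0],0,0],
  [[0.012,0,0],0,0],
  [[0.006,0,0],0,0],
  [[0,0,0],0,0],
  [[0,0,0],0,0],
])

```text
time: 32.58
tcp_pos: [0.4901, -0.2717, 0.0477]
tool_rot: [-2.322, 2.116, 0.001]
ft_force: [0.8, 0.4, -1.4]
finger_gap: 0.0106
```

```bash
python3 - <<'E'
from h import *
go(.4837,-.2051,.0472,-1.4774)
s,im=save('wrist','w20')
E
```

```text
t 32.58 tcp [ 0.4901 -0.2717  0.0477] yaw -1.478 F [ 0.8  0.4 -1.4] gap 0.0106
 shift tool [-0.0669  0.0002  0.0005] turn -0.0006
```

View pics/w20.png

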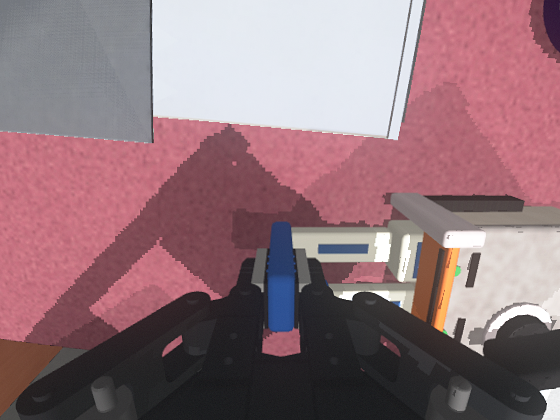

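jog_arm([
  [[0.008,0,0],0,0],
  [[0.008,0,0],0,0],
  [[0.004,0,0],0,0],
  [[0,0,0],0,0],
  [[0,0,0],0,0],
])

```text
time: 33.25
tcp_pos: [0.492, -0.2918, 0.0477]
tool_rot: [-2.322, 2.116, 0.001]
ft_force: [-0.6, -0.2, -0.9]
finger_gap: 0.0111
```

jog_arm([
  [[0.002,0,0],0,0],
  [[0,0,0],0,0],
  [[0,0,0],0,0],
])

```text
time: 33.62
tcp_pos: [0.4924, -0.2939, 0.0478]
tool_rot: [-2.322, 2.116, 0.0]
ft_force: [0.5, 0.3, -1.2]
finger_gap: 0.0112
```

jog_arm([
  [[0.002,0,0],0,0],
  [[0,0,0],0,0],
  [[0,0,0],0,0],
])

```text
time: 34.0
tcp_pos: [0.4925, -0.2959, 0.0478]
tool_rot: [-2.322, 2.116, 0.0]
ft_force: [-0.3, -0.2, -1.7]
finger_gap: 0.0109
```

jog_arm([
  [[0.002,0,0],0,0],
  [[0,0,0],0,0],
  [[0,0,0],0,0],
])

```text
time: 34.38
tcp_pos: [0.4923, -0.2965, 0.0477]
tool_rot: [-2.321, 2.115, 0.004]
ft_force: [0.2, 5.3, -0.2]
finger_gap: 0.0111
```

jog_arm([
  [[0.002,0,0],0,0],
  [[0,0,0],0,0],
  [[0,0,0],0,0],
])

```text
time: 34.75
tcp_pos: [0.4922, -0.2965, 0.0476]
tool_rot: [-2.321, 2.114, 0.008]
ft_force: [-0.0, 11.6, 3.8]
finger_gap: 0.0109
```

jog_arm([
  [[-0.002,0,0],0,0],
  [[0,0,0],0,20],
  [[0,0,0],0,35],
  [[0,0,0],0,40],
  [[0,0,-0.03],0,40],
  [[0,0,-0.05],0,40],
  [[0,0,-0.05],0,40],
  [[0,0,0],0,40],
])

```text
time: 35.75
tcp_pos: [0.4949, -0.3002, 0.1828]
tool_rot: [2.322, -2.116, 0.016]
ft_force: [-0.8, -0.4, -0.4]
finger_gap: 0.0341
```

```bash
python3 - <<'E'
from h import *
go(.4625,-.408,.18,-1.4774-1.485)
s,im=save('wrist','w21'); np.save('s21.npy',np.r_[s['tcp_pos'],s['tool_rot']])
crop(im,230,140,450,290,3.6,'c21'); s,im=save('top','t21');crop(im,200,170,410,250,3.8,'t21c')
E
```

```text
t 35.75 tcp [ 0.4949 -0.3002  0.1828] yaw -1.4782 F [-0.8 -0.4 -0.4] gap 0.0341
 shift tool [0.1043 0.0423 0.0033] turn 1.4842
```

View pics/c21.png

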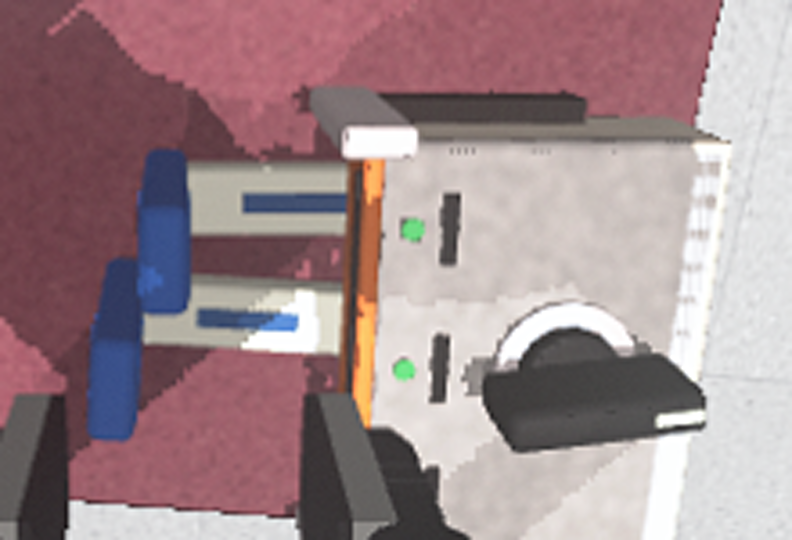

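View pics/t21c.png

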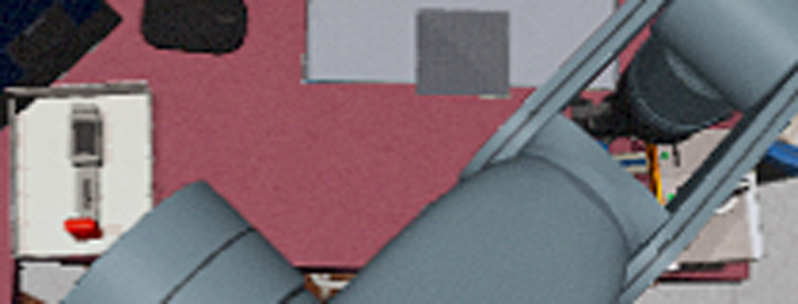

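```bash
python3 - <<'E'
from h import *
into=np.array([.0932,-.9956]); O=np.array([.4616,-.398]); ac=np.array([.9956,.0932])
def fr(P):
  d=P[:,:2]-O; return np.c_[d@into,d@ac].round(4)
a=np.load('s21.npy'); s={'tcp_pos':a[:3],'tool_rot':a[3:]}
q=lambda P:np.array(P,float)/3.6+[230,140]-.4
print('fin a',fr(onz('wrist',q([[94,345],[139,342],[92,437],[135,437],[115,388]]),.07,s)))
print('fin b',fr(onz('wrist',q([[140,205],[187,205],[140,310],[187,310],[163,257]]),.07,s)))
print('neck label start a,b',fr(onz('wrist',q([[198,318],[243,203],[298,322]]),.012,s)))
a=np.load('s16.npy'); s={'tcp_pos':a[:3],'tool_rot':a[3:]}
im=cv2.imread('pics/w16.png')[:,:,::-1]; crop(im,250,160,350,250,7,'c16')
E
```

```text
fin a [[-0.1157  0.0189]
 [-0.1049  0.0197]
 [-0.1169 -0.0056]
 [-0.1062 -0.0057]
 [-0.1109  0.0076]]
fin b [[-0.1042  0.0538]
 [-0.0933  0.0538]
 [-0.1045  0.0279]
 [-0.0933  0.0279]
 [-0.0989  0.0412]]
neck label start a,b [[-0.0895  0.0042]
 [-0.0766  0.0394]
 [-0.0597  0.0028]]
```

View pics/c16.png

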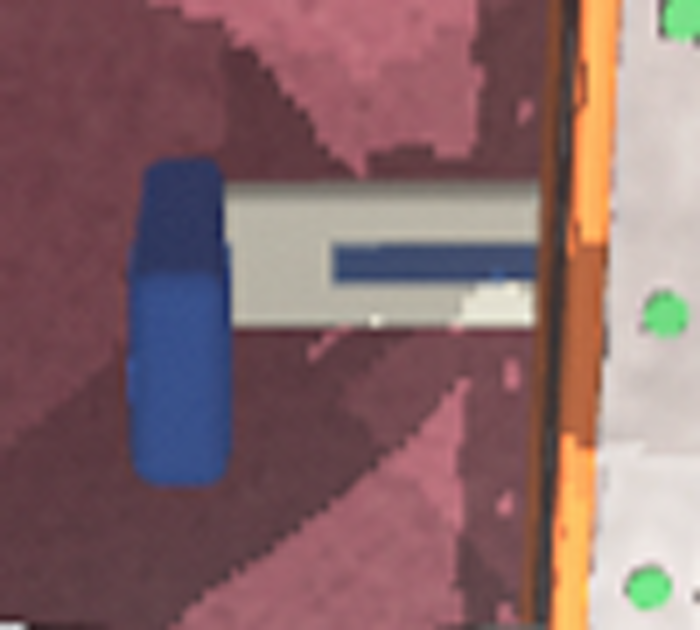

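jog_arm([
  [[-0.0166,0.0365,0],0.042,45],
  [[0,0,0.04],0,45],
  [[0,0,0.04],0,45],
  [[0,0,0],0,45],
  [[0,0,0],0,45],
])

```text
time: 36.48
tcp_pos: [0.455, -0.285, 0.098]
tool_rot: [-2.277, 2.164, 0.001]
ft_force: [0.4, -0.1, -1.2]
finger_gap: 0.0385
```

```bash
python3 - <<'E'
from h import *
go(.4570,-.2871,.0472,-1.52)
s,im=save('wrist','w22'); np.save('s22.npy',np.r_[s['tcp_pos'],s['tool_rot']])
E
```

```text
t 36.48 tcp [ 0.455 -0.285  0.098] yaw -1.52 F [ 0.4 -0.1 -1.2] gap 0.0385
 shift tool [ 0.0023 -0.0019  0.0508] turn -0.0
```

View pics/w22.png

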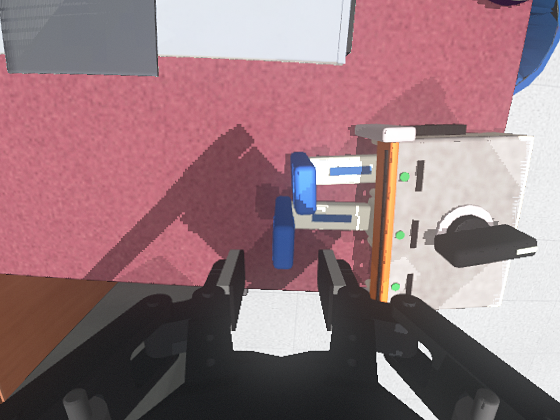

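jog_arm([
  [[0.001,0.001,0.025],0,40],
  [[0,0,0.025],0,40],
  [[0,0,0],0,40],
  [[0,0,0],0,40],
])

```text
time: 37.02
tcp_pos: [0.4548, -0.2866, 0.0493]
tool_rot: [2.277, -2.164, 0.004]
ft_force: [-0.0, 0.4, 0.4]
finger_gap: 0.0338
```

```bash
python3 - <<'E'
from h import *
go(.4570,-.2871,.0472,-1.52)
s,im=save('wrist','w23')
E
```

```text
t 37.02 tcp [ 0.4548 -0.2866  0.0493] yaw -1.5199 F [-0.   0.4  0.4] gap 0.0338
 shift tool [ 0.0006 -0.0022  0.0021] turn 0.0001
```

View pics/w23.png

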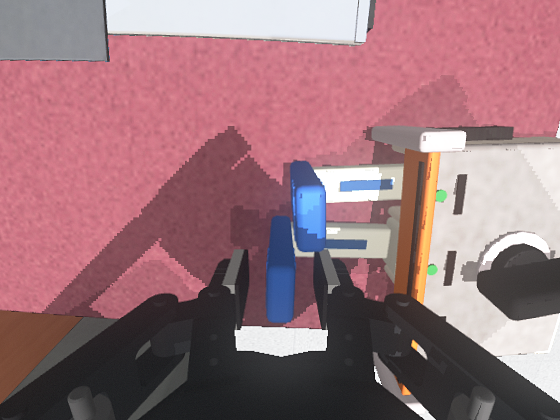

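jog_arm([
  [[0,0,0],0,0],
  [[0,0,0],0,0],
  [[0,0,0],0,0],
  [[0,0.002,0],-0.014,0],
  [[0,0.002,0],-0.014,0],
  [[0,0.0015,0],-0.014,0],
  [[0,0,0],0,0],
])

```text
time: 37.95
tcp_pos: [0.4499, -0.2871, 0.0491]
tool_rot: [-2.322, 2.115, -0.007]
ft_force: [2.5, 0.3, 5.5]
finger_gap: 0.0111
```

```bash
python3 - <<'E'
from h import *
go(.4570,-.2871,.0472,-1.4774)
s,im=save('wrist','w24');np.save('s24.npy',np.r_[s['tcp_pos'],s['tool_rot']]); crop(im,225,140,445,290,3.6,'c24')
E
```

```text
t 37.95 tcp [ 0.4499 -0.2871  0.0491] yaw -1.4776 F [2.5 0.3 5.5] gap 0.0111
 shift tool [ 0.0006 -0.007   0.002 ] turn -0.0002
```

View pics/c24.png

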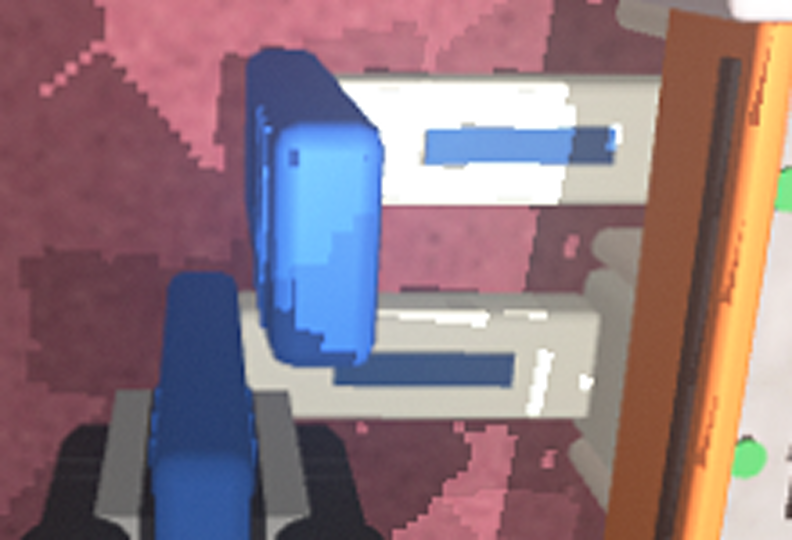

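```bash
python3 - <<'E'
from h import *
into=np.array([.0932,-.9956]); O=np.array([.4616,-.398]); ac=np.array([.9956,.0932])
def fr(P):
  d=P[:,:2]-O; return np.c_[d@into,d@ac].round(4)
a=np.load('s24.npy'); s={'tcp_pos':a[:3],'tool_rot':a[3:]}
q=lambda P:np.array(P,float)/3.6+[225,140]-.4
print(fr(a[None]),fr(onz('wrist',q([[335,370],[513,370],[598,312],[588,415],[425,147]]),.012,s)))
E
```

```text
[[-0.1115 -0.0013]] [[-0.0895  0.001 ]
 [-0.0595  0.0009]
 [-0.0461  0.0113]
 [-0.0458 -0.0075]
 [-0.0767  0.0391]]
```

jog_arm([
  [[0.003,0.0007,-0.001],0,0],
  [[0.003,0,0],0,0],
  [[0.002,0,0],0,0],
  [[0,0,0],0,0],
  [[0,0,0],0,0],
])

```text
time: 38.62
tcp_pos: [0.4482, -0.2936, 0.0492]
tool_rot: [-2.322, 2.115, 0.002]
ft_force: [-0.4, 3.9, 6.9]
finger_gap: 0.0105
```

jog_arm([
  [[0.002,0,0],0,0],
  [[0,0,0],0,0],
  [[0,0,0],0,0],
])

```text
time: 39.0
tcp_pos: [0.4483, -0.2955, 0.0491]
tool_rot: [-2.322, 2.115, 0.002]
ft_force: [-0.5, 4.9, 7.2]
finger_gap: 0.0112
```

jog_arm([
  [[0.002,0,0],0,0],
  [[0,0,0],0,0],
  [[0,0,0],0,0],
])

```text
time: 39.38
tcp_pos: [0.4485, -0.2974, 0.0491]
tool_rot: [-2.322, 2.115, 0.002]
ft_force: [-0.0, 4.7, 6.8]
finger_gap: 0.0112
```

jog_arm([
  [[0.002,0,0],0,0],
  [[0,0,0],0,0],
  [[0,0,0],0,0],
])

```text
time: 39.75
tcp_pos: [0.4487, -0.2994, 0.0492]
tool_rot: [-2.322, 2.115, 0.002]
ft_force: [-0.1, 3.1, 7.3]
finger_gap: 0.0112
```

jog_arm([
  [[0.002,0,0],0,0],
  [[0,0,0],0,0],
  [[0,0,0],0,0],
])

```text
time: 40.12
tcp_pos: [0.4488, -0.3005, 0.0492]
tool_rot: [-2.321, 2.115, 0.004]
ft_force: [-0.0, 6.3, 9.2]
finger_gap: 0.0112
```

jog_arm([
  [[0.002,0,0],0,0],
  [[0,0,0],0,0],
  [[0,0,0],0,0],
])

```text
time: 40.5
tcp_pos: [0.4487, -0.3005, 0.0491]
tool_rot: [-2.32, 2.113, 0.008]
ft_force: [-0.3, 14.1, 13.8]
finger_gap: 0.0106
```

jog_arm([
  [[-0.002,0,-0.001],0,0],
  [[0,0,0],0,20],
  [[0,0,0],0,35],
  [[0,0,0],0,40],
  [[0,0,-0.03],0,40],
  [[0,0,-0.05],0,40],
  [[0,0,-0.05],0,40],
  [[0,0,0],0,40],
])

```text
time: 41.5
tcp_pos: [0.4512, -0.3045, 0.1843]
tool_rot: [2.321, -2.116, 0.015]
ft_force: [0.2, -0.2, 0.2]
finger_gap: 0.0342
```

```bash
python3 - <<'E'
from h import *
go(.4625,-.408,.18,-1.4774-1.485)
s,im=save('wrist','w25'); np.save('s25.npy',np.r_[s['tcp_pos'],s['tool_rot']])
crop(im,230,140,450,290,3.6,'c25')
into=np.array([.0932,-.9956]); O=np.array([.4616,-.398]); ac=np.array([.9956,.0932])
def fr(P):
  d=P[:,:2]-O; return np.c_[d@into,d@ac].round(4)
a=np.load('s16.npy'); s={'tcp_pos':a[:3],'tool_rot':a[3:]}
q=lambda P:np.array(P,float)/7+[250,160]-.4
print('w16',fr(onz('wrist',q([[180,375]]),.07,s)),fr(onz('wrist',q([[332,262]]),.012,s)))
E
```

```text
t 41.5 tcp [ 0.4512 -0.3045  0.1843] yaw -1.4782 F [ 0.2 -0.2  0.2] gap 0.0342
 shift tool [ 0.1041 -0.0017  0.0051] turn 1.4842
w16 [[-0.1003 -0.0002]] [[-0.0789 -0.0015]]
```

View pics/c25.png

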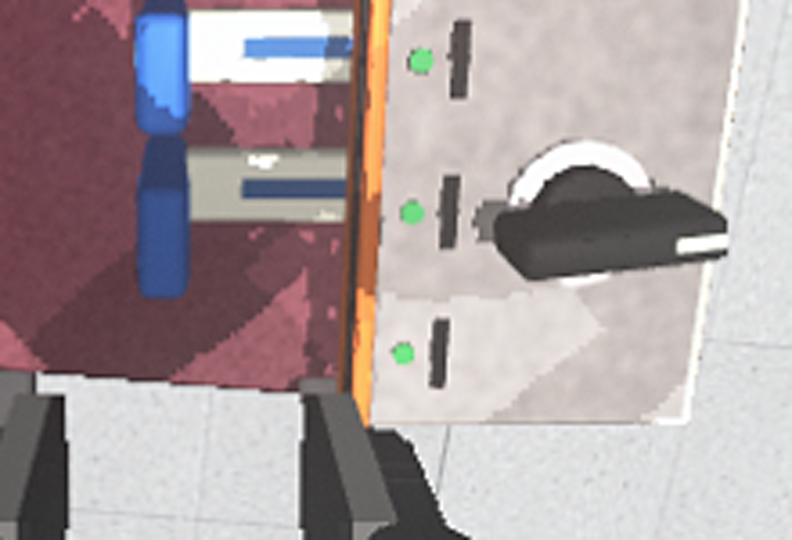

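jog_arm([
  [[0.052,-0.001,0],0,45],
  [[0.052,-0.001,0],0,45],
  [[0,0,0],0.185,45],
  [[0,0,0],0.185,45],
  [[0,0,0],0.185,45],
  [[0,0,0],0.185,45],
  [[0,0,0],0.185,45],
  [[0,0,0],0.185,45],
])

```text
time: 42.55
tcp_pos: [0.46, -0.4049, 0.1775]
tool_rot: [0.849, -3.023, -0.005]
ft_force: [0.6, -0.3, 1.0]
finger_gap: 0.0383
```

jog_arm([
  [[0,0,0],0.185,45],
  [[0,0,0],0.155,45],
  [[0,0,0.04],0,45],
  [[0,0,0],0,45],
  [[0,0,0],0,45],
])

```text
time: 43.18
tcp_pos: [0.4607, -0.4055, 0.1395]
tool_rot: [0.335, -3.123, -0.002]
ft_force: [-0.3, -0.0, 0.7]
finger_gap: 0.0385
```

```bash
python3 - <<'E'
from h import *
go(.4625,-.409,.069,-1.4774-1.45)
s,im=save('wrist','w26')
E
```

```text
t 43.17 tcp [ 0.4607 -0.4055  0.1395] yaw -2.9279 F [-0.3 -0.   0.7] gap 0.0385
 shift tool [-0.0011 -0.0039  0.0705] turn -0.0005
```

View pics/w26.png

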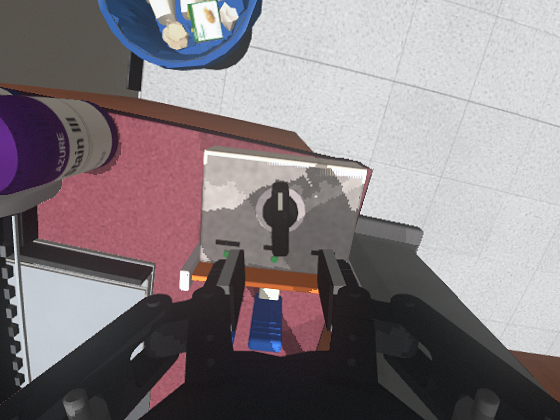

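jog_arm([
  [[-0.001,-0.004,0.03],0,45],
  [[0,0,0.03],0,45],
  [[0,0,0.01],0,45],
  [[0,0,0],0,45],
  [[0,0,0],0,0],
  [[0,0,0],0,0],
  [[0,0,0],0,0],
  [[0,0,0],0,0],
], grip_force=50)

```text
time: 44.22
tcp_pos: [0.4625, -0.4102, 0.0716]
tool_rot: [-0.335, 3.123, -0.004]
ft_force: [-3.4, -0.8, 6.4]
finger_gap: 0.0108
```

```bash
python3 - <<'E'
from h import *
go(.4625,-.409,.069,-1.4774); print(ctrl.read_state()['ft_torque'])
E
```

```text
t 44.23 tcp [ 0.4625 -0.4102  0.0716] yaw -2.9279 F [-3.4 -0.8  6.4] gap 0.0108
 shift tool [-0.0003  0.0012  0.0026] turn -1.4505
[-0.02359894  0.66845683  0.05568546]
```

jog_arm([
  [[0,0,0],-0.1,0],
  [[0,0,0],-0.14,0],
  [[0,0,0],-0.14,0],
  [[0,0,0],-0.14,0],
  [[0,0,0],-0.14,0],
  [[0,0,0],-0.14,0],
  [[0,0,0],-0.14,0],
  [[0,0,0],0,0],
])

```text
time: 45.22
tcp_pos: [0.4634, -0.4094, 0.0716]
tool_rot: [-1.715, 2.631, -0.003]
ft_force: [-1.0, 2.6, 5.9]
finger_gap: 0.0106
```

```bash
python3 - <<'E'
from h import *
go(.4625,-.409,.069,-1.4774); print(ctrl.read_state()['ft_torque'])
E
```

```text
t 45.23 tcp [ 0.4634 -0.4094  0.0716] yaw -1.9864 F [-1.   2.6  5.9] gap 0.0106
 shift tool [-0.      0.001   0.0026] turn -0.509
[0.46189846 0.03552646 0.11166086]
```

jog_arm([
  [[0,0,0],-0.12,0],
  [[0,0,0],-0.12,0],
  [[0,0,0],-0.12,0],
  [[0,0,0],-0.12,0],
  [[0,0,0],-0.04,0],
  [[0,0,0],-0.02,0],
  [[0,0,0],0,0],
])

```text
time: 46.1
tcp_pos: [0.4634, -0.4088, 0.0716]
tool_rot: [-2.351, 2.082, -0.002]
ft_force: [-0.2, 3.6, 7.2]
finger_gap: 0.0106
```

```bash
python3 - <<'E'
from h import *
go(.4625,-.409,.069,-1.4774); print(ctrl.read_state()['ft_torque'])
E
```

```text
t 46.1 tcp [ 0.4634 -0.4088  0.0716] yaw -1.4494 F [-0.2  3.6  7.2] gap 0.0106
 shift tool [0.0001 0.001  0.0026] turn 0.028
[ 0.83174146  0.10191064 -0.6453837 ]
```

jog_arm([
  [[0,0,0],0.01,0],
  [[0,0,0],0,20],
  [[0,0,0],0,45],
  [[0,0,0],0,45],
  [[0,0,-0.04],0,45],
  [[0,0,-0.05],0,45],
  [[-0.04,-0.03,-0.03],0,45],
  [[0,0,0],0,45],
])

```text
time: 47.1
tcp_pos: [0.4904, -0.3649, 0.1931]
tool_rot: [-2.346, 2.089, -0.009]
ft_force: [0.2, -0.1, -0.3]
finger_gap: 0.0384
```

```bash
python3 - <<'E'
from h import *
go(.4625,-.409,.069,-1.4774)
s,im=save('wrist','w27'); np.save('s27.npy',np.r_[s['tcp_pos'],s['tool_rot']]);crop(im,190,90,400,300,3.5,'c27')
E
```

```text
t 47.1 tcp [ 0.4904 -0.3649  0.1931] yaw -1.4549 F [ 0.2 -0.1 -0.3] gap 0.0384
 shift tool [0.0401 0.0333 0.1242] turn 0.0225
```

View pics/w27.png

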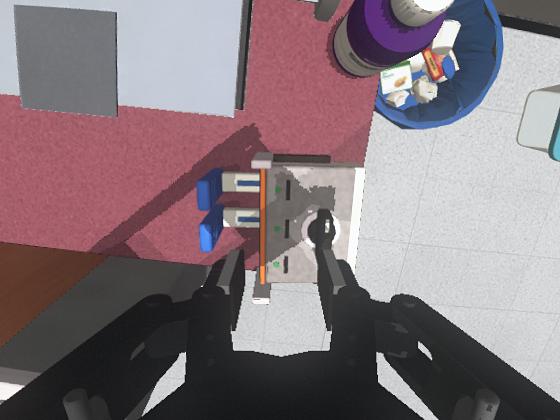

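View pics/c27.png

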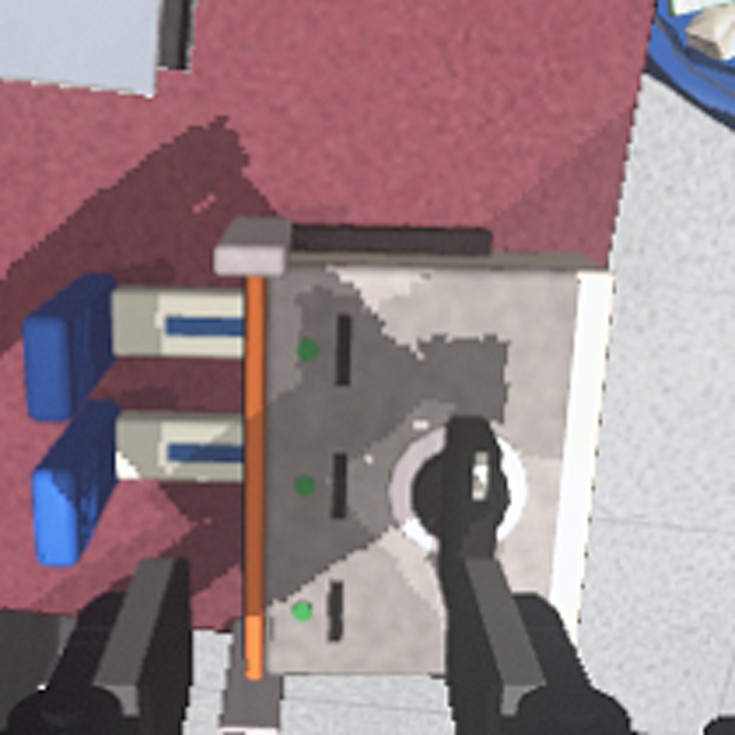

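```bash
python3 - <<'E'
from h import *
into=np.array([.0932,-.9956]); O=np.array([.4616,-.398]); ac=np.array([.9956,.0932])
def fr(P):
  d=P[:,:2]-O; return np.c_[d@into,d@ac].round(4)
a=np.load('s27.npy'); s={'tcp_pos':a[:3],'tool_rot':a[3:]}
q=lambda P:np.array(P,float)/3.5+[190,90]-.4
print('fins b,a',fr(onz('wrist',q([[48,365],[58,515]]),.07,s)),'labels',fr(onz('wrist',q([[166,324],[169,452]]),.012,s)))
s,im=save('top','t28');crop(im,195,90,405,250,3.8,'t28c'); s,im=save('side','d28');crop(im,225,160,345,345,3.2,'d28c')
E
```

```text
fins b,a [[-0.0981  0.0412]
 [-0.0976  0.001 ]] labels [[-0.0766  0.0399]
 [-0.0764 -0.001 ]]
```

View pics/t28c.png

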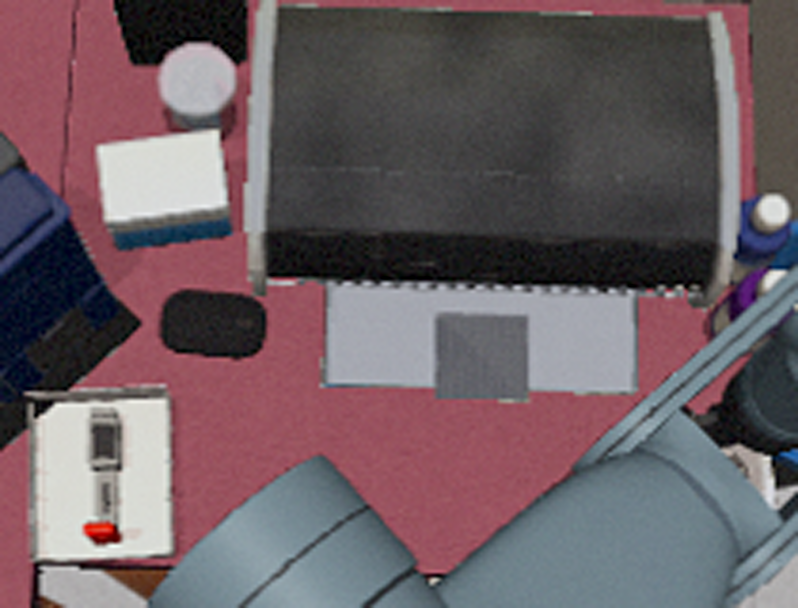

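View pics/d28c.png

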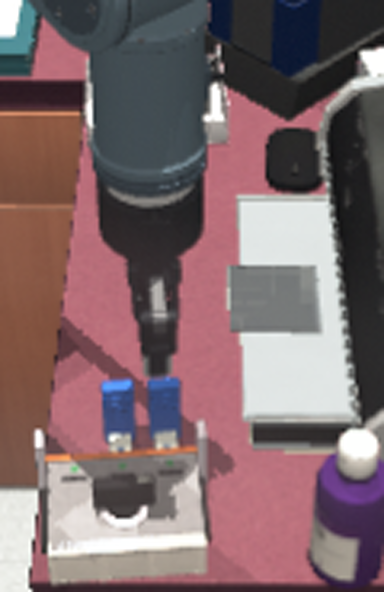

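```bash
python3 -c "
from bench import ctrl
print(ctrl.sign_off())"
```

```text
the job is handed in; nothing more can be done
None
```

The job is done and handed in at about 47 s of the 210 s allowed. The used cartridge lies flat in the tray, both fresh cartridges are fully home in their own bays, and the gate is locked down over them.

- **Opening and used cartridge:** I turned the knob clockwise to its end stop. I then pulled the used cartridge out and laid it flat in the white tray, fin to the front.
- **Fresh cartridges:** Only two were on the table; no third was in view. They went into the middle bay and the bay beside it, farther from the robot. Both met the stop at the same depth, and a further push raised the force to about 12 N with no movement.
- **One repair:** After I seated the second cartridge, the first was about 12 mm back out and slightly askew. I don't know if that was the announced knock or a touch from the gripper. I gripped it again and pushed it home, to 14 N with no movement. Only after that did I turn the knob back to its locked end stop.

**Last checks:**
- The pictures show the gate down, the knob bar parallel to it, and the used cartridge flat in the tray.
- The two fresh fins stand level, 98.1 and 97.6 mm in front of the dock origin. By my own dock frame that puts the noses about 26 mm behind the origin, 1 mm past the stated 25 mm limit. That frame looks about 1.5 mm off in depth, which would explain it.
- The bystanders I could see look unmoved in the pictures, but I did not measure them. No check failed at the end.

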